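# Move a slide tray from the hotplate to the shaker with a lifter and pin it in

### The arm

A 6-joint arm with a two-finger parallel gripper is mounted at the origin on the work surface. World frame = base frame: x ahead of the robot, y to its left, z up, the work surface at z = 0. Lengths are in mm, angles in rad, forces in N, time in s.
With the tool pointing down it reaches from about 350 to 875 mm from the base axis. Payload 4.2 kg.
Tool frame: the origin (TCP) lies between the finger pads; the fingertips stand 14 mm ahead of it and the grasp point (between the pads) lies 5 mm behind it; z points along the fingers, y is the line along which they close (so a half turn about z gives the same grasp; the last joint's range is limited). The gripper opens to 85 mm and grips with 20 to 120 N. Pads are 22 mm wide; open, the fingers measure 114 mm over their backs; the gripper's body (76 mm by 85 mm) begins 54 mm behind the grasp point. The pads swing forward as they close: fully open they stand 13 mm farther back than shut.
Start: joints at [-0.877, 0.385, 0.008, 0, -1.194, -0.259], TCP at [263.28, -566.818, 213.612] pointing down, gripper open.
Joint ranges: [-3.14, 3.14], [-1.21, 2.06], [-1.07, 1.41], [-3.16, 2.05], [-2.99, -0.16], [-3.1, 3.1]. Speed limits (rad/s): [2.79, 2.79, 3.14, 3.14, 3.14, 3.14].

### API

Orientations are given as a unit quaternion [x, y, z, w].
In Python, from bench import * gives the robot as it stands.
- The arm moves only by the tool carry_out, never from a script. Its argument "motion" is a list of rows, each a list of 7 numbers: the turn, a rotation vector about the tool's x, y, z in rad, then the shift along the tool's x, y, z in mm, then the opening, from -1 (shut) to 1 (fully open), so that 0 is half open. A call has 1 to 5 rows; each row is the pose to reach, as a shift and turn from the pose commanded when the call began, along the tool's axes at that moment; what a row does not reach only later rows make up. A row lasts 1/8 s, in which the tool goes at most 62.5 mm and 10.7 degrees, less where a joint would pass 70% of its speed; a pose out of reach is approached as far as the arm can. A call with a gripper value outside its range is refused whole. The fingers move at their own pace and stop on an object; the grip force is fixed at half the most. Time passes only in rows, so rows that repeat a pose let the fingers close. It gives the time, the measured TCP pose, the force, the opening and the grip force at its end, in the units of the state.
- read_state(): the state, without advancing time (a new reading comes with each control period).
- get_image(name): name is "scene" or "side" or "wrist"; returns a dict with "color" (384x512x3 uint8, blue, green, red), "mtx" (3x3 intrinsics, pixels), "position" and "orientation" of the camera in the world. Camera axes: x right, y down, z forward; pixel columns grow to the right and rows downward; lengths in mm; the calibration is good to about 2 mm. A picture is of the moment at which its call begins. There is no depth.
- job_done(): hands the job in; it is judged then, once.
The state is a dict: "clock": time; "joints": joint angles; "joint_vel": joint speeds; "joint_efforts": joint torques, N m; "position": TCP position; "ee_rot": TCP orientation; "contact_force": force on the tool from outside, world axes, zero at the start; "wrist_torque": the same for the moment, N m; "gripper_width": finger opening in mm; "grasp_force": force on a finger pad.
Only numpy, scipy, OpenCV 4.12 (cv2) and the standard library are available. Lean on these libraries where they do the work, as an engineer would, in place of code of your own. Each camera call takes 0.05 s, during which the arm holds its last target. There are 200 camera calls.

### The job

The slide tray on the hotplate is too hot to touch: slide the flat lifter under it between its runners, lift it clear, and, keeping it level, set it down inside the fences of the shaker platform, then draw the lifter out and lay it flat on the bench. Then take the steel stop pin from the white rack and push it down through the eyelet at the platform's open front until its flange rests on the eyelet, so that the tray cannot slide out. Never touch the tray with the gripper, and leave the vials and everything else on the bench where it stands.

Things in the scene. Friction and masses are not known exactly. Their poses are not given: they have to be found in the camera images.
- tray: aluminium slide tray with three glass slides, about 120 g: plate 90 mm (x) by 110 mm (y), 4 mm thick, on two runners 8 mm wide, 10 mm high along x at y = +-51 mm, so a tunnel 94 mm wide and 10 mm high runs under it along x, open at both ends; 16 mm high in all. Origin: centre of the runners' underside. Starts on the hotplate, up to 0.15 rad askew.
- lifter: steel lifter (spatula), blade down on the bench, 180 g. Origin on its underside below the grip, x towards the blade's tip. Blade 2.5 mm thick, 60 wide, x = 35 to 123 mm, underside z = 0. Riser 22 mm wide at x = 30 to 35 mm bears a grey handle bar 20 mm wide (y), x = -60 to 35, z = 38 to 60 mm: grip it from above across y at x = 0, z = 49, with about 100 N. Stands by itself.
- pin: steel stop pin, upright, 40 g: shaft 7 mm diameter, 24 mm long below the flange, its last 8 mm a taper to 2.4 mm; flange 20 mm diameter, 4 mm thick; above it a round grip 14 mm diameter, 26 mm high. Origin on its axis at the flange's underside, z up. It stands in one of the rack's three holes, flange on the rack's top (32 mm up), taller and thinner than the capped vials.
- rack: low white block 50 mm (x) by 140 mm (y), 32 mm high, fixed to the bench, origin centre of its underside; three holes 11 mm wide at y = -45, 0 and 45 mm hold the pin and two vials in any order.
- hotplate_top (a point): centre of the hotplate's dark top, 160 x 160 mm, 60 mm above the bench (white body 170 x 170 mm, fixed). x points from its front to its back; a steel lip 10 mm high stands along the back edge, inner face at x = 75 mm; the other three sides are open.
- shaker_floor (a point): centre of the tray's place on the shaker platform (aluminium, 156 x 156 mm, fixed still), on its floor, 60 mm above the bench. Fences 12 mm high: back fence, inner face at x = 55 mm; side fences, inner faces at y = +-62 mm, from x = -44 to 61 mm. The front (-x) is open. Set the tray with its x along this x.
- eyelet (a point): middle of the eyelet's hole at its upper face, 28 mm above the shaker floor, x = -66, y = 48 mm in the frame of shaker_floor (same axes), in front of the tray's place. Vertical hole 10 mm wide through a lug 8 mm thick over x = -77 to -55, y = 35 to 73 mm, on a post at y = 65 to 73 mm. Set the tray down from above, behind it; the blade passes beside or below it.
- vial1: a closed vial standing in the rack like the pin: clear body 17 mm wide and 12 mm high above the rack, white cap 18 mm wide, total 20 mm above the rack. Leave it.
- vial2: a second vial, the same as vial1. Leave it.
- bottle: white bottle 52 mm wide, 130 mm tall, origin centre of its underside. Leave it.
- beaker: small open glass beaker 60 mm wide, 75 mm tall, origin centre of its underside. Leave it.
- jar: amber jar 38 mm wide, 50 mm tall, origin centre of its underside. Leave it.
- timer: flat grey timer 55 x 60 x 22 mm, origin centre of its underside. Leave it.
- tip_box: clear pipette-tip box 85 x 120 x 50 mm, origin centre of its underside. Leave it.
- dish: low round glass dish 80 mm wide, 15 mm tall, origin centre of its underside. Leave it.
Not all that is in view belongs to the job. Leave any orange look-alike of the part that bears shaker_floor alone.

How it is judged (in metres and radians):
On the way, in this order (a step that is already met when the one before it is completed fails the run):
1. the tray is borne level by the lifter, clear of the hotplate (height (world z) of tray above 0.085 m and contact force between lifter and tray above 0.3 N and angle between tray's own z axis and vertical below 0.25 rad), for 0.2 s.
2. the tray stands on the shaker floor inside the fences and the lifter no longer bears on it (x of tray in the frame of shaker_floor between -0.018 and 0.012 m and y of tray in the frame of shaker_floor between -0.01 and 0.01 m and z of tray in the frame of shaker_floor between -0.003 and 0.003 m and angle between tray's own z axis and vertical below 0.05 rad and contact force between lifter and tray below 0.05 N), for 0.2 s.
3. the lifter lies flat on the bench (height (world z) of lifter below 0.006 m and angle between lifter's own z axis and vertical below 0.08 rad and contact force between lifter and the fingers below 0.1 N), for 0.2 s.
4. the pin is through the eyelet, its flange on it (horizontal distance between pin and eyelet below 0.004 m and z of pin in the frame of eyelet between -0.003 and 0.003 m and angle between pin's own z axis and vertical below 0.15 rad), for 0.2 s.
At the end, for the whole second after the job is handed in: Tray flat on the shaker floor (3 mm, 0.05 rad), centre -18 to +12 mm along and 10 mm across from the middle of its place; pin through the eyelet, within 4 mm of its axis, flange within 3 mm of its face, tilt under 0.15 rad; lifter flat on the bench (6 mm, 0.08 rad), off the tray; all at rest (all of step 2 and all of step 4 and height (world z) of lifter below 0.006 m and angle between lifter's own z axis and vertical below 0.08 rad and linear speed of each of tray, pin, lifter below 0.02 m/s); the robot touches nothing.
It fails at once if the gripper or arm touches the tray (contact force between any of the fingers, the arm and tray above 0.5 N).
It fails at once if the tray is tipped by more than 0.35 rad (angle between tray's own z axis and vertical above 0.35 rad).
It fails at once if a bystander is shifted by more than 25 mm or knocked over (distance of any of vial1, vial2, bottle, beaker, jar, timer, tip_box, dish from where it was at the start of the episode above 0.025 m or angle between any of vial1, vial2, bottle, beaker, jar's own z axis and vertical above 0.4 rad).
It also fails if it takes over 72 s, if anything falls off the work surface, if the arm or the gripper's body presses on something with over 40 N, if the wrist force passes 120 N, or if a joint passes its speed limit or range.

## Working session

There is one attempt and no reset: what is moved stays moved. The work goes in short steps, Python scripts to look and compute and a tool call to move; the robot and the scene stay as the last step left them, time stands still between calls to the robot, and variables do not carry over. Pictures are saved under pics/ and viewed, at most 10 in all, crops included, and the job is handed in when it is done.

Besides the shell and the picture viewer there is one more tool, called after "Call:" as name(argument=value, ...), one argument or row to a line, values as JSON. carry_out: Moves the arm, as the interface text tells. Its arguments: {"type":"object","properties":{"motion":{"type":"array"}},"required":["motion"]}

```bash
ls; mkdir -p pics
python3 - <<'E'
from bench import *
import cv2,numpy as np
for n in ("scene","side"):
    d=get_image(n); cv2.imwrite(f"pics/{n}0.png",d["color"]); print(n,d["mtx"],d["position"],d["orientation"])
print(read_state())
E
```

```text
pics
scene [[370.10932403   0.         252.24139869]
 [  0.         370.10932403 195.33608608]
 [  0.           0.           1.        ]] [1373.54879752 -295.85808938 1088.77566772] [ 0.75427514  0.54881431 -0.20618076 -0.29556956]
side [[382.65142668   0.         257.7576262 ]
 [  0.         382.65142668 189.33992946]
 [  0.           0.           1.        ]] [-126.04877044  782.18661897  754.59521097] [-0.28936807  0.83194159 -0.44884049  0.15060387]
{'clock': 0.1, 'joints': array([-8.77404058e-01,  3.85458228e-01,  6.75517031e-03, -4.42586721e-04,
       -1.19398855e+00, -2.58615426e-01]), 'joint_vel': array([-0.00053487, -0.0028017 ,  0.00210939,  0.00238066, -0.00017077,
        0.0003791 ]), 'joint_efforts': array([-3.56621358e-04, -3.93318987e+01,  1.88929152e+01,  4.19805184e+00,
       -2.62253314e-03, -4.84345321e-06]), 'position': array([ 263.0441316 , -566.33479576,  212.63994806]), 'ee_rot': array([-2.15600447e-01,  9.76481186e-01,  9.36548912e-04, -2.51413479e-04]), 'contact_force': array([ 0.27709716,  0.24925276, -0.5396222 ]), 'wrist_torque': array([-0.0222023 ,  0.00806195, -0.06958798]), 'grasp_force': 0.0, 'gripper_width': 85.40892535832297}
```

View pics/scene0.png

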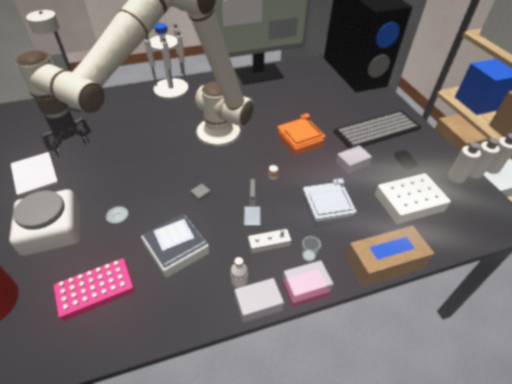

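View pics/side0.png

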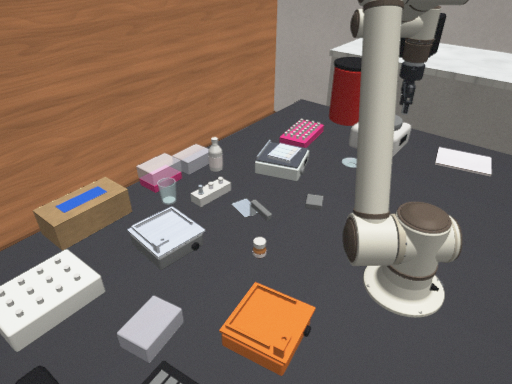

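The scene shows the hotplate with the tray at (175,240), the lifter at (252,200) with its blade towards (252,215), and the rack at (270,240). The pale shaker is at (329,200), its eyelet near (338,182); the orange look-alike is at (301,133). I'll take one enlarged crop with both views.

```bash
cat > h.py <<'E'
from bench import *
import cv2,numpy as np
from scipy.spatial.transform import Rotation as R
def ray(d,u,v,z):
    c=np.linalg.inv(d["mtx"])@[u,v,1]; r=R.from_quat(d["orientation"]).apply(c)
    p=np.array(d["position"]); return p+r*(z-p[2])/r[2]
def proj(d,P):
    c=R.from_quat(d["orientation"]).inv().apply(np.atleast_2d(P)-d["position"]); q=c@d["mtx"].T; return q[:,:2]/q[:,2:]
def look(n,name,box=None,s=1):
    d=get_image(n); im=d["color"]
    if box: im=im[box[1]:box[3],box[0]:box[2]]
    cv2.imwrite(f"pics/{name}.png",cv2.resize(im,None,fx=s,fy=s,interpolation=cv2.INTER_CUBIC)); return d
def pose():
    s=read_state(); return s["position"],R.from_quat(s["ee_rot"])
def delta(pos,rot):
    "tool-frame rotvec, shift from measured pose to target"
    p,r=pose(); return (r.inv()*rot).as_rotvec().round(3),r.inv().apply(np.array(pos)-p).round(1)
def down(yaw):
    "tool z down, tool y axis at world angle yaw"
    y=np.array([np.cos(yaw),np.sin(yaw),0]);z=np.array([0,0,-1.]);return R.from_matrix(np.c_[np.cross(y,z),y,z])
E
python3 - <<'E'
from h import *
d=look("scene","c1",(135,160,365,290),3.4)
for n,(u,v,z) in dict(hot=(175,237,60),tray=(175,234,76),blade_tip=(252,223,2),handle=(252,182,60),rackc=(270,241,32),shk=(329,200,60),bottle=(239,270,60),jar=(273,172,25),beaker=(311,248,40),timer=(200,190,22),eye=(338,182,88)).items(): print(n,ray(d,u,v,z).round())
E
```

```text
hot [ 593. -301.   60.]
tray [ 593. -298.   76.]
blade_tip [572. -18.   2.]
handle [424.  30.  60.]
rackc [688.   9.  32.]
shk [599. 275.  60.]
bottle [ 782. -131.   60.]
jar [363. 142.  25.]
beaker [763. 130.  40.]
timer [ 369. -167.   22.]
eye [547. 333.  88.]
```

View pics/c1.png

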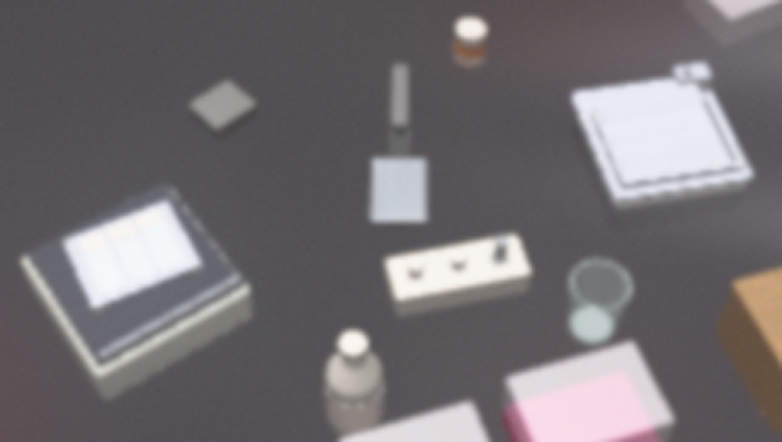

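The crop shows the pin as the dark tall one in the rack's right-hand hole at about (500,250), with flat caps at (415,272) and (458,265). The hotplate's lip is on its lower-right side, and the shaker's eyelet lug is at (693,72). Candidates in scene pixels: shaker white (329,200) or orange (301,133), and I take white. For the pin, rack spots are (282,234), (270,238) and (257,240), and I take (282,234). Next I fly the wrist camera over the hotplate.

Run:
```python
from h import *
d=get_image("scene")
f=lambda x,y,z:ray(d,135+x/3.4,160+y/3.4,z)[:2]
ang=lambda a,b:np.degrees(np.arctan2(*(b-a)[::-1])).round(1)
print("hot front edge",ang(f(25,262,60),f(165,190,60)),"lip",ang(f(100,355,70),f(240,280,70)))
print("shaker left",ang(f(575,95,72),f(615,185,72)),"back",ang(f(620,190,72),f(748,170,72)))
print("lifter",ang(f(400,70,60),f(402,125,60)), f(400,70,60),f(402,125,60),f(400,222,2))
print("pin",f(500,250,32))
print(delta([480,-240,360],down(np.radians(80))))
w=get_image("wrist"); p,r=pose(); print(r.inv().apply(np.array(w["position"])-p),(r.inv()*R.from_quat(w["orientation"])).as_rotvec(),w["mtx"])
```

```text
hot front edge 108.1 lip 106.7
shaker left -5.3 back 83.5
lifter -16.8 [417.16826838  35.06294625] [498.39390593  10.58278374] [583.11188623 -18.81834913]
pin [671.13796263  61.07407051]
(array([ 0.001, -0.001,  0.609]), array([-334.2,  205. , -146.8]))
[  84.2403602    -0.42704621 -158.93695056] [-0.26037654 -0.26121533  1.55660886] [[300.42802715   0.         255.4035143 ]
 [  0.         300.42802715 192.78006791]
 [  0.           0.           1.        ]]
```

Call:
carry_out(
  motion=[
    [0,0,0.03,-55,18,-12,1],
    [0,0,0.06,-110,36,-24,1],
    [0,0,0.09,-165,54,-37,1],
    [0,0,0.11,-220,72,-50,1],
    [0,0,0.13,-275,90,-62,1],
  ],
)

```text
clock: 0.88
position: [475.9, -367.9, 276.2]
ee_rot: [-0.151, 0.988, -0.0, 0.0]
contact_force: [1.5, -0.4, -0.5]
gripper_width: 85.4
grasp_force: 0.0
```

Call:
carry_out(
  motion=[
    [0,0,0,-55,15,-12,1],
    [0,0,0,-105,27,-25,1],
    [0,0,0,-112,28,-25,1],
    [0,0,0,-112,28,-25,1],
  ],
)

```text
clock: 1.38
position: [573.0, -308.8, 299.7]
ee_rot: [-0.152, 0.988, 0.0, -0.001]
contact_force: [-0.2, 0.3, -0.1]
gripper_width: 85.2
grasp_force: 0.0
```

Run:
```python
from h import *
d=look("wrist","w1",None,1.5); print(pose()[0],pose()[1].as_matrix().round(3))
print(proj(d,[[593,-301,60]]))
```

```text
[ 572.38587248 -309.2929206   299.9090386 ] [[-0.954 -0.3   -0.002]
 [-0.3    0.954  0.001]
 [ 0.001  0.001 -1.   ]]
[[256.87424456 170.8388579 ]]
```

View pics/w1.png

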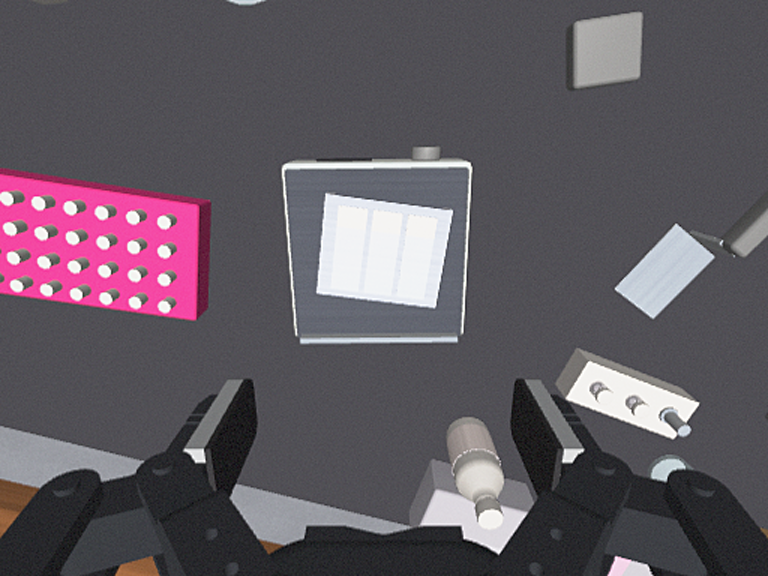

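The wrist view shows the tray corners at (325,193), (452,211), (437,308) and (317,292), with the lip at the bottom (y≈338). The blade is at (615–715, 224–319) and the pin at (675,420), the hole nearest the right end; the vials are at (600,390) and (635,403).

```bash
cat >> h.py <<'E'
def fit(d,px,local,z):
    "2D rigid fit of local xy to pixels at height z -> x,y,yaw,rms"
    W=np.array([ray(d,u,v,zz)[:2] for (u,v),zz in zip(px,np.broadcast_to(z,len(px)))]);L=np.array(local,float)
    a=W@[1,1j];b=L@[1,1j];am,bm=a.mean(),b.mean();c=np.vdot(b-bm,a-am);k=c/abs(c);t=am-k*bm
    return t.real.round(1),t.imag.round(1),round(np.angle(k),3),np.abs(k*b+t-a).round(1)
E
python3 - <<'E'
from h import *
d=get_image("wrist"); q=lambda P:[(x/1.5,y/1.5) for x,y in P]
# image top = -x(front), image right = +y
print("tray",fit(d,q([(325,193),(452,211),(437,308),(317,292)]),[(-45,-55),(-45,55),(45,55),(45,-55)],76))
print("hot top",fit(d,q([(286,167),(468,166)]),[(-80,-80),(-80,80)],60), fit(d,q([(284,163),(471,163)]),[(-85,-85),(-85,85)],60))
print("lip top",[ray(d,x/1.5,y/1.5,70).round() for x,y in((300,337),(458,336))])
print("blade",fit(d,q([(679,224),(715,257),(654,319),(615,288)]),[(35,-30),(35,30),(123,30),(123,-30)],2.5))
print("pin",ray(d,685/1.5,431/1.5,62),ray(d,665/1.5,410/1.5,36))
E
```

```text
tray (np.float64(586.1), np.float64(-305.8), np.float64(0.173), array([0.3, 2. , 0.6, 1.5]))
hot top (np.float64(595.1), np.float64(-307.9), np.float64(0.308), array([2.1, 2.1])) (np.float64(597.1), np.float64(-307.2), np.float64(0.303), array([5.1, 5.1]))
lip top [array([ 689., -356.,   70.]), array([ 644., -213.,   70.])]
blade (np.float64(461.4), np.float64(17.9), np.float64(-0.34), array([1.5, 1.9, 0.9, 0.4]))
pin [678.2865224   53.66192833  62.        ] [672.74036242  44.43912027  36.        ]
```

Call:
carry_out(
  motion=[
    [0,0,0.13,1,58,0,1],
    [0,0,0.26,3,116,0,1],
    [0,0,0.39,4,175,0,1],
    [0,0,0.52,6,233,0,1],
    [0,0,0.64,8,290,0,1],
  ],
)

```text
clock: 2.1
position: [476.8, -34.7, 300.8]
ee_rot: [0.17, 0.985, 0.0, 0.0]
contact_force: [1.5, 0.5, -0.1]
gripper_width: 85.4
grasp_force: 0.0
```

Run:
```python
from h import *
p,r=pose(); y=r.as_matrix()[:,1]; print(p,np.arctan2(y[1],y[0])); print(delta([461.5,18,300],down(np.pi/2-.34)))
```

```text
[476.83589736 -34.65279106 300.82962487] 1.2292059224693437
(array([ 0.   ,  0.001, -0.002]), array([32.1, 44.5,  0.8]))
```

Call:
carry_out(
  motion=[
    [0,0,0,20,30,0,1],
    [0,0,0,32,45,0,1],
    [0,0,0,32,45,0,1],
    [0,0,0,32,45,0,1],
  ],
)

```text
clock: 2.6
position: [462.9, 17.1, 300.7]
ee_rot: [0.167, 0.986, -0.0, 0.0]
contact_force: [1.0, -0.5, 0.1]
gripper_width: 85.2
grasp_force: 0.0
```

Run:
```python
from h import *
d=look("wrist","w2",None,1.5); print(pose()[0])
```

```text
[463.03098149  17.09306198 300.62121771]
```

View pics/w2.png

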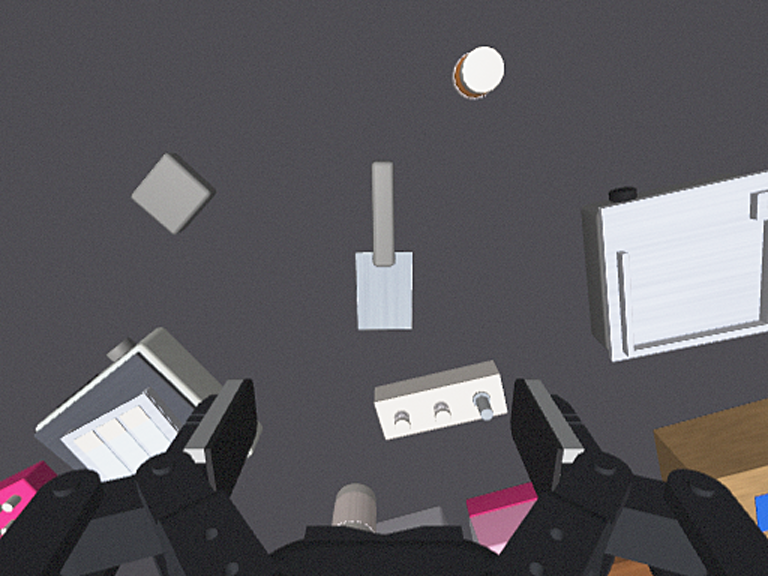

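The lifter is clear: handle (373–394, 162–267), blade (355–412, 252–330). The rack's top face is at (376,403)–(507,412), with the pin at (484,403) in the right-hand (+y) hole. The shaker is at the right, its left fence at x≈620–632.

Run:
```python
from h import *
d=get_image("wrist"); q=lambda P:[(x/1.5,y/1.5) for x,y in P]
print("blade",fit(d,q([(355,253),(412,252),(412,329),(358,330)]),[(35,-30),(35,30),(123,30),(123,-30)],2.5))
print("handle",fit(d,q([(373,162),(392,162),(395,267),(373,267)]),[(-60,-10),(-60,10),(35,10),(35,-10)],60))
print("rack",fit(d,q([(376,403),(500,376),(507,412),(387,439)]),[(-25,-70),(-25,70),(25,70),(25,-70)],32))
print("shaker",fit(d,q([(598,208),(613,361)]),[(-95,-78),(61,-78)],[60,72]),"inner fence",ray(d,632/1.5,250/1.5,72)[:2],ray(d,635/1.5,350/1.5,72)[:2])
print("pin top",ray(d,487/1.5,412/1.5,62)[:2],"flange",ray(d,482/1.5,398/1.5,36)[:2])
print(delta([461.5,18,120],down(np.pi/2-.33)))
```

```text
blade (np.float64(461.3), np.float64(16.6), np.float64(-0.319), array([0.3, 0.3, 0.2, 0.1]))
handle (np.float64(461.4), np.float64(17.2), np.float64(-0.325), array([2. , 2.1, 0.7, 0.9]))
rack (np.float64(675.6), np.float64(10.3), np.float64(-0.083), array([1.3, 1.9, 2.1, 1.2]))
shaker (np.float64(605.5), np.float64(268.7), np.float64(-0.124), array([3.9, 3.9])) inner fence [548.50483533 219.31730666] [647.80100347 206.13838995]
pin top [675.2203875   55.12222583] flange [675.29263138  55.3296828 ]
(array([-0.   , -0.   , -0.007]), array([  1.8,   0.3, 180.5]))
```

Call:
carry_out(
  motion=[
    [0,0,-0.017,1,0,60,1],
    [0,0,-0.017,1.5,0,120,1],
    [0,0,-0.017,1.7,0,180,1],
    [0,0,-0.017,1.7,0,230,1],
    [0,0,-0.017,1.7,0,257,1],
  ],
)

```text
clock: 3.32
position: [460.2, 17.3, 41.0]
ee_rot: [0.159, 0.987, -0.001, -0.002]
contact_force: [-0.1, 0.7, -0.1]
gripper_width: 85.0
grasp_force: 0.0
```

Call:
carry_out(
  motion=[
    [0,0,0,0,0,0,1],
    [0,0,0,0,0,0,1],
    [0,0,0,0,0,0,0],
    [0,0,0,0,0,0,-0.6],
    [0,0,0,0,0,0,-1],
  ],
)

```text
clock: 3.95
position: [461.8, 18.9, 44.2]
ee_rot: [0.158, 0.987, 0.0, 0.001]
contact_force: [0.1, -0.6, 0.6]
gripper_width: 32.7
grasp_force: 0.0
```

Call:
carry_out(
  motion=[
    [0,0,0,0,0,0,-1],
    [0,0,0,0,0,0,-1],
    [0,0,0,0,0,0,-1],
    [0,0,0,0,0,0,-1],
    [0,0,0,0,0,0,-1],
  ],
)

```text
clock: 4.58
position: [461.5, 18.8, 43.6]
ee_rot: [0.158, 0.987, -0.0, -0.0]
contact_force: [-0.1, 0.6, -0.3]
gripper_width: -0.1
grasp_force: 0.0
```

Run:
```python
from h import *
d=look("wrist","w3",None,1.5); print(pose()[0], proj(d,[461.4,17,60])*1.5, read_state()["gripper_width"])
```

```text
[461.52797552  18.77013332  43.57980891] [[379.89486526 381.09065086]] 0.41381985623050205
```

View pics/w3.png

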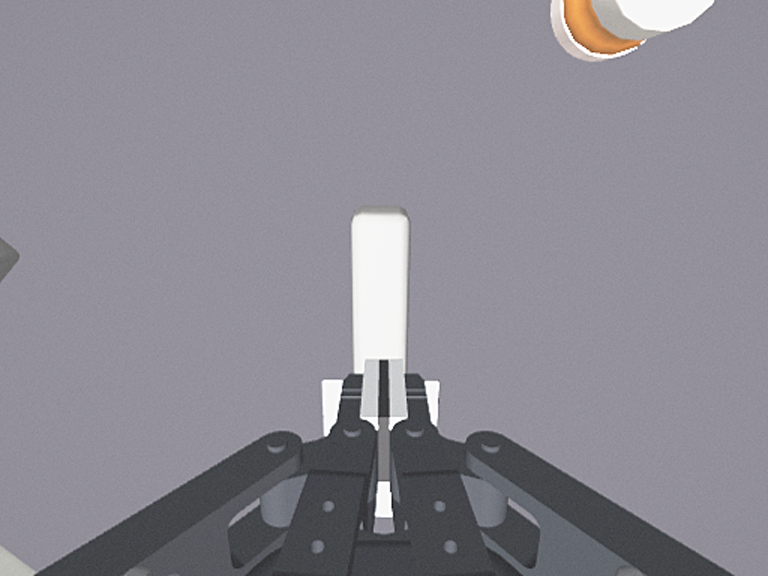

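The fingers closed fully (width 0) with the handle visible behind or below them, so the grip missed. I'll compare predicted and seen geometry.

Run:
```python
from h import *
d=get_image("wrist"); p,r=pose()
T=R.from_euler('z',-.32)
L=lambda x,y,z:T.apply([x,y,z])+[461.4,17,0]
for n,P in dict(hr1=L(-60,-10,60),hr2=L(-60,10,60),hb1=L(-60,-10,38),hf1=L(0,-10,60),bl1=L(35,-30,2.5),bl2=L(35,30,2.5),bt=L(123,0,2.5),tcp=p,tip=p+r.apply([0,0,14]),tipx=p+r.apply([11,0,14]),tipxm=p+r.apply([-11,0,14]),pad=p+r.apply([11,0,-20])).items(): print(n,P.round(0),(proj(d,P)*1.5).round(0))
print(read_state())
```

```text
hr1 [401.  26.  60.] [[348. 215.]]
hr2 [408.  45.  60.] [[411. 215.]]
hb1 [401.  26.  38.] [[352. 204.]]
hf1 [458.   8.  60.] [[352. 381.]]
bl1 [485. -22.   2.] [[322. 383.]]
bl2 [504.  34.   2.] [[440. 383.]]
bt [578. -22.   2.] [[381. 518.]]
tcp [462.  19.  44.] [[385. 359.]]
tip [462.  19.  30.] [[385. 343.]]
tipx [451.  22.  30.] [[385. 319.]]
tipxm [472.  15.  30.] [[385. 366.]]
pad [451.  22.  64.] [[385. 357.]]
{'clock': 4.675, 'joints': array([ 3.93908476e-01,  3.24077765e-01, -6.01885239e-01,  1.64865399e-05,
       -6.44848292e-01, -2.28288297e+00]), 'joint_vel': array([-4.30331700e-04, -4.94412100e-04, -1.35520773e-03,  8.91900504e-04,
       -9.70752219e-05, -6.61073905e-05]), 'joint_efforts': array([ 4.70014893e-04, -2.94513506e+01,  1.21897030e+01,  2.70841956e+00,
       -7.16814629e-04, -1.72612312e-05]), 'position': array([461.5506892 ,  18.77837618,  43.59305795]), 'ee_rot': array([ 1.58412353e-01,  9.87373043e-01, -8.14745395e-06, -3.76649542e-06]), 'contact_force': array([ 0.25696981,  0.54089535, -0.20836003]), 'wrist_torque': array([-0.08790577, -0.01526078,  0.02012697]), 'grasp_force': 0.0, 'gripper_width': 0.1998681495066616}
```

Blade and handle project where expected, but the seen fingertips lie about 36 mm nearer the camera than the TCP description implies, so they closed above the handle. I'll open, go lower and regrip, watching the force.

Call:
carry_out(
  motion=[
    [0,0,0,0,0,0,1],
    [0,0,0,0,0,0,1],
    [0,0,0,0,0,0,1],
    [0,0,0,0,0,0,1],
    [0,0,0,0,0,0,1],
  ],
)

```text
clock: 5.3
position: [461.5, 18.8, 43.6]
ee_rot: [0.158, 0.987, 0.0, -0.0]
contact_force: [0.7, 1.2, 0.9]
gripper_width: 85.6
grasp_force: 0.0
```

Call:
carry_out(
  motion=[
    [0,0,0,0,1,10,1],
    [0,0,0,0,1.5,20,1],
    [0,0,0,0,1.5,30,1],
    [0,0,0,0,1.5,34,1],
    [0,0,0,0,1.5,34,1],
  ],
)

```text
clock: 5.92
position: [461.8, 20.1, 9.1]
ee_rot: [0.158, 0.987, -0.0, -0.0]
contact_force: [-0.1, -0.7, 0.3]
gripper_width: 85.4
grasp_force: 0.0
```

Call:
carry_out(
  motion=[
    [0,0,0,0,0,0,0],
    [0,0,0,0,0,0,-1],
    [0,0,0,0,0,0,-1],
    [0,0,0,0,0,0,-1],
    [0,0,0,0,0,0,-1],
  ],
)

```text
clock: 6.55
position: [461.8, 20.0, 9.9]
ee_rot: [0.159, 0.987, -0.0, -0.0]
contact_force: [-2.0, -0.7, 4.7]
gripper_width: 19.2
grasp_force: 58.2
```

Grip is good (19.2 mm, 58 N). Lifting slowly and checking that it stays level.

Call:
carry_out(
  motion=[
    [0,0,0,0,0,-10,-1],
    [0,0,0,0,0,-35,-1],
    [0,0,0,0,0,-70,-1],
    [0,0,0,0,0,-105,-1],
    [0,0,0,0,0,-130,-1],
  ],
)

```text
clock: 7.18
position: [462.1, 20.4, 141.4]
ee_rot: [0.158, 0.987, 0.001, 0.001]
contact_force: [0.5, -0.3, -2.2]
gripper_width: 19.3
grasp_force: 58.6
```

Run:
```python
from h import *
d=look("wrist","w4",None,1.5); p,r=pose(); print(p,read_state()["gripper_width"],read_state()["contact_force"],read_state()["wrist_torque"])
for x,y,z in((-60,-10,60),(-60,10,60),(35,-30,2.5),(35,30,2.5),(123,0,2.5)):
    print((x,y,z),(proj(d,p+r.apply([-x-.6,y,9.9-z]))*1.5).round(0))   # lifter x = -tool x, z = -tool z (y same)
c=np.cos(.173);s=np.sin(.173)
for a in (-206,-86): print(delta([586.1+a*c-.6*c,-305.8+a*s,150],down(np.pi/2+.173)))
```

```text
[464.20517681  20.82776291 144.41695966] 19.321945904522902 [0.71451683 0.36550524 1.07999658] [ 0.08880383 -0.08386741  0.00137121]
(-60, -10, 60) [[347. 248.]]
(-60, 10, 60) [[430. 247.]]
(35, -30, 2.5) [[317. 432.]]
(35, 30, 2.5) [[457. 432.]]
(123, 0, 2.5) [[387. 582.]]
(array([ 0.003,  0.008, -0.49 ]), array([ -35.4, -369.5,   -7. ]))
(array([ 0.003,  0.008, -0.49 ]), array([-141.3, -313. ,   -6. ]))
```

View pics/w4.png

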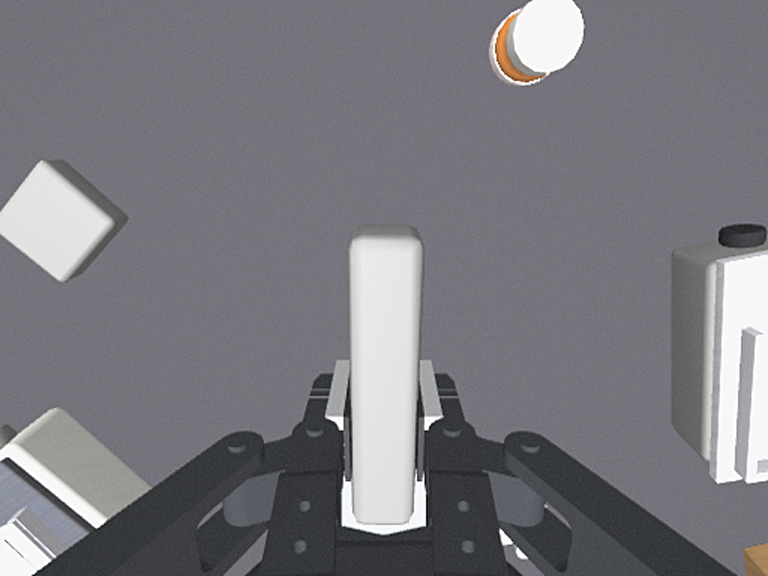

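Run:
```python
from h import *
for n,c,rows in(("w3",380,(240,300,340)),("w4",386,(260,300,340,460,500))):
    im=cv2.cvtColor(cv2.imread(f"pics/{n}.png"),cv2.COLOR_BGR2GRAY).astype(int)
    print(n,"col",list(zip(range(200,262,3),im[200:262:3,c])))
    if n=="w4":print(list(zip(range(505,545,3),im[505:545:3,c])))
    for y in rows:
        row=im[y,320:450]; i=np.where(row>205)[0]; print(y,320+i.min(),320+i.max(),len(i))
d=get_image("wrist"); p,r=pose()
for x,z in((-60,60),(-60,38),(35,60),(35,38),(35,2.5),(-60,56)): print(x,z,(proj(d,p+r.apply([-x-.6,0,9.9-z]))*1.5).round(0))
```

```text
w3 col [(200, np.int64(145)), (203, np.int64(149)), (206, np.int64(141)), (209, np.int64(148)), (212, np.int64(171)), (215, np.int64(229)), (218, np.int64(242)), (221, np.int64(245)), (224, np.int64(246)), (227, np.int64(246)), (230, np.int64(246)), (233, np.int64(246)), (236, np.int64(246)), (239, np.int64(246)), (242, np.int64(246)), (245, np.int64(246)), (248, np.int64(246)), (251, np.int64(246)), (254, np.int64(246)), (257, np.int64(246)), (260, np.int64(246))]
240 352 406 55
300 353 405 53
340 354 404 51
w4 col [(200, np.int64(118)), (203, np.int64(115)), (206, np.int64(119)), (209, np.int64(118)), (212, np.int64(119)), (215, np.int64(116)), (218, np.int64(120)), (221, np.int64(117)), (224, np.int64(114)), (227, np.int64(117)), (230, np.int64(121)), (233, np.int64(125)), (236, np.int64(147)), (239, np.int64(187)), (242, np.int64(216)), (245, np.int64(220)), (248, np.int64(226)), (251, np.int64(230)), (254, np.int64(230)), (257, np.int64(231)), (260, np.int64(232))]
[(505, np.int64(224)), (508, np.int64(223)), (511, np.int64(225)), (514, np.int64(224)), (517, np.int64(223)), (520, np.int64(226)), (523, np.int64(183)), (526, np.int64(254)), (529, np.int64(245)), (532, np.int64(255)), (535, np.int64(73)), (538, np.int64(55)), (541, np.int64(47)), (544, np.int64(50))]
260 351 414 64
300 352 413 62
340 353 412 60
460 353 409 57
500 342 425 75
-60 60 [[385. 236.]]
-60 38 [[385. 220.]]
35 60 [[385. 529.]]
35 38 [[385. 479.]]
35 2.5 [[384. 420.]]
-60 56 [[385. 232.]]
```

Run:
```python
from h import *
d=get_image("wrist"); d=get_image("wrist"); p,r=pose(); print(p,r.as_matrix()[:,2])
im=cv2.cvtColor(cv2.resize(d["color"],None,fx=1.5,fy=1.5,interpolation=cv2.INTER_CUBIC),cv2.COLOR_BGR2GRAY).astype(int)
print(im[200:270:2,386].tolist()); print(im[500:545:2,386].tolist())
for y in (260,300,340,460,500):
    i=np.where(im[y,320:450]>205)[0]; print(y,320+i.min(),320+i.max())
for x,z in((-60,60),(35,60)): print(x,z,(proj(d,p+r.apply([-x-.6,0,9.9-z]))*1.5).round(1))
print(*[ (proj(d,p+r.apply([-x-.6,yy,-50.1]))*1.5).round(1) for x in(-45,30) for yy in(-10,10)])
```

```text
[461.4268042   20.2850266  139.34367592] [-2.76273072e-04  7.25280888e-04 -9.99999699e-01]
[121, 119, 118, 116, 121, 117, 115, 118, 116, 118, 116, 118, 114, 118, 117, 121, 118, 132, 155, 174, 202, 217, 219, 223, 226, 228, 231, 232, 231, 231, 232, 232, 231, 233, 232]
[224, 224, 224, 224, 224, 223, 225, 225, 223, 226, 228, 217, 175, 254, 245, 247, 255, 156, 32, 61, 51, 41, 42]
260 351 414
300 352 413
340 353 412
460 353 409
500 342 425
-60 60 [[382.8 234.8]]
35 60 [[383.3 529.1]]
[[344.3 291.8]] [[421.5 291.7]] [[351.4 516.9]] [[415.1 516.8]]
```

Vision suggests the lifter sits about 8 mm lower in the grip than assumed. I'll check by touching the bench under it.

Call:
carry_out(
  motion=[
    [0,0,0,0,0,40,-1],
    [0,0,0,0,0,85,-1],
    [0,0,0,0,0,110,-1],
    [0,0,0,0,0,115,-1],
    [0,0,0,0,0,115,-1],
  ],
)

```text
clock: 8.0
position: [461.9, 20.1, 24.3]
ee_rot: [0.158, 0.987, -0.0, -0.0]
contact_force: [0.2, -0.5, -2.6]
gripper_width: 19.2
grasp_force: 58.6
```

Call:
carry_out(
  motion=[
    [0,0,0,0,0,3,-1],
    [0,0,0,0,0,3,-1],
    [0,0,0,0,0,3,-1],
  ],
)

```text
clock: 8.38
position: [462.3, 20.3, 22.2]
ee_rot: [0.158, 0.987, 0.0, 0.001]
contact_force: [-1.0, -0.1, -1.6]
gripper_width: 19.3
grasp_force: 58.6
```

Call:
carry_out(
  motion=[
    [0,0,0,0,0,2,-1],
    [0,0,0,0,0,2,-1],
    [0,0,0,0,0,2,-1],
  ],
)

```text
clock: 8.75
position: [462.0, 20.2, 19.6]
ee_rot: [0.158, 0.987, -0.0, -0.0]
contact_force: [0.3, -0.1, -2.3]
gripper_width: 19.2
grasp_force: 58.6
```

Call:
carry_out(
  motion=[
    [0,0,0,0,0,2,-1],
    [0,0,0,0,0,2,-1],
    [0,0,0,0,0,2,-1],
  ],
)

```text
clock: 9.12
position: [462.0, 20.2, 17.6]
ee_rot: [0.158, 0.987, -0.0, -0.0]
contact_force: [0.0, -0.5, -2.6]
gripper_width: 19.1
grasp_force: 58.6
```

Call:
carry_out(
  motion=[
    [0,0,0,0,0,2,-1],
    [0,0,0,0,0,2,-1],
    [0,0,0,0,0,2,-1],
  ],
)

```text
clock: 9.5
position: [462.0, 20.2, 15.6]
ee_rot: [0.158, 0.987, -0.0, -0.0]
contact_force: [1.2, 1.3, -1.6]
gripper_width: 19.1
grasp_force: 58.6
```

Call:
carry_out(
  motion=[
    [0,0,0,0,0,2,-1],
    [0,0,0,0,0,2,-1],
    [0,0,0,0,0,2,-1],
  ],
)

```text
clock: 9.88
position: [462.0, 20.2, 13.6]
ee_rot: [0.158, 0.987, -0.0, -0.0]
contact_force: [-0.1, 0.2, -2.0]
gripper_width: 19.5
grasp_force: 58.6
```

Call:
carry_out(
  motion=[
    [0,0,0,0,0,2,-1],
    [0,0,0,0,0,2,-1],
    [0,0,0,0,0,2,-1],
  ],
)

```text
clock: 10.25
position: [462.0, 20.2, 11.6]
ee_rot: [0.158, 0.987, -0.0, -0.0]
contact_force: [1.0, -0.1, -1.7]
gripper_width: 19.2
grasp_force: 58.6
```

Call:
carry_out(
  motion=[
    [0,0,0,0,0,2,-1],
    [0,0,0,0,0,2,-1],
    [0,0,0,0,0,2,-1],
  ],
)

```text
clock: 10.62
position: [462.1, 20.3, 9.9]
ee_rot: [0.158, 0.987, 0.0, 0.0]
contact_force: [-1.4, 0.7, 3.2]
gripper_width: 18.9
grasp_force: 59.3
```

Contact comes at TCP z≈10, so nothing slipped and the lifter's underside is TCP z − 10.3. Lifting now and moving to the approach point in front of the tray.

Call:
carry_out(
  motion=[
    [0,0,0,0,0,-25,-1],
    [0,0,0,0,0,-70,-1],
    [0,0,0,0,-10,-115,-1],
    [0,0,-0.06,-3,-45,-135,-1],
    [0,0,-0.15,-8,-95,-135,-1],
  ],
)

```text
clock: 11.25
position: [441.2, -72.7, 146.4]
ee_rot: [0.081, 0.997, 0.001, 0.003]
contact_force: [1.2, -1.1, -1.8]
gripper_width: 19.4
grasp_force: 59.0
```

Call:
carry_out(
  motion=[
    [0,0,-0.08,0,-50,0,-1],
    [0,0,-0.16,1,-100,0,-1],
    [0,0,-0.24,3,-150,0,-1],
    [0,0,-0.3,6,-200,0,-1],
    [0,0,-0.34,9,-240,0,-1],
  ],
)

```text
clock: 11.88
position: [389.9, -309.3, 144.0]
ee_rot: [-0.086, 0.996, 0.0, -0.0]
contact_force: [0.5, 0.4, -1.0]
gripper_width: 19.1
grasp_force: 59.0
```

Run:
```python
from h import *
get_image("wrist");get_image("wrist")
print(pose()[0])
c=np.cos(.173);s=np.sin(.173)
print(delta([586.1+-206.6*c,-305.8-206.6*s,110],down(np.pi/2+.173)))
```

```text
[ 389.58900333 -310.30667184  143.76519526]
(array([ 0.   , -0.001, -0.006]), array([ 12. , -29.5,  33.8]))
```

Call:
carry_out(
  motion=[
    [0,0,-0.006,6,-15,0,-1],
    [0,0,-0.006,12,-29.5,20,-1],
    [0,0,-0.006,12,-29.5,50,-1],
    [0,0,-0.006,12,-29.5,70,-1],
    [0,0,-0.006,12,-29.5,70,-1],
  ],
)

```text
clock: 12.6
position: [382.7, -337.7, 72.8]
ee_rot: [-0.089, 0.996, 0.001, -0.002]
contact_force: [0.4, 0.6, -1.8]
gripper_width: 19.6
grasp_force: 58.9
```

Run:
```python
from h import *
get_image("side");d=look("side","s1",(240,110,440,230),4); p,r=pose()
print(p); y=r.as_matrix()[:,1]; print(np.arctan2(y[1],y[0])-np.pi/2, r.as_matrix()[:,2])
c=np.cos(.173);s=np.sin(.173)
print(delta([586.1+-86.6*c,-305.8-86.6*s,73.8],down(np.pi/2+.173)))
```

```text
[ 384.52389637 -338.70391268   74.97628785]
0.17851159902619362 [ 3.08451150e-04 -4.32454848e-04 -9.99999859e-01]
(array([-0.   ,  0.   ,  0.006]), array([-117.6,   -2.9,    1.2]))
```

View pics/s1.png

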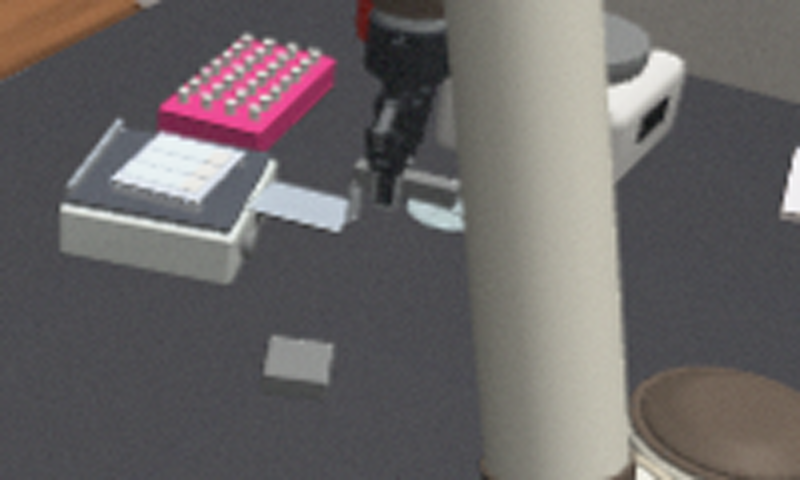

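The side crop shows the blade level at the hotplate's front edge (crop 255,195), aimed at the tray (180,165). I'll insert it slowly, watching the force.

Call:
carry_out(
  motion=[
    [0,0,0.006,-12,-2,1.2,-1],
    [0,0,0.006,-27,-2.9,1.2,-1],
    [0,0,0.006,-42,-2.9,1.2,-1],
    [0,0,0.006,-55,-2.9,1.2,-1],
    [0,0,0.006,-60,-2.9,1.2,-1],
  ],
)

```text
clock: 13.32
position: [444.8, -330.7, 73.3]
ee_rot: [-0.086, 0.996, -0.0, 0.0]
contact_force: [-0.5, -0.6, -1.8]
gripper_width: 19.4
grasp_force: 59.0
```

Call:
carry_out(
  motion=[
    [0,0,0,-12,0,0,-1],
    [0,0,0,-26,0,0,-1],
    [0,0,0,-40,0,0,-1],
    [0,0,0,-53,0,0,-1],
    [0,0,0,-57,0,0,-1],
  ],
)

```text
clock: 13.95
position: [500.8, -321.1, 73.3]
ee_rot: [-0.086, 0.996, -0.0, 0.0]
contact_force: [-0.2, 0.3, -2.2]
gripper_width: 19.1
grasp_force: 59.0
```

Run:
```python
from h import *
get_image("scene");d=look("scene","c2",(120,190,240,280),5);s=read_state(); print(s["position"],s["contact_force"],s["gripper_width"])
```

```text
[ 500.08650708 -321.05789396   73.19930308] [ 0.17935888  0.18220238 -1.6381412 ] 19.154268418698344
```

View pics/c2.png

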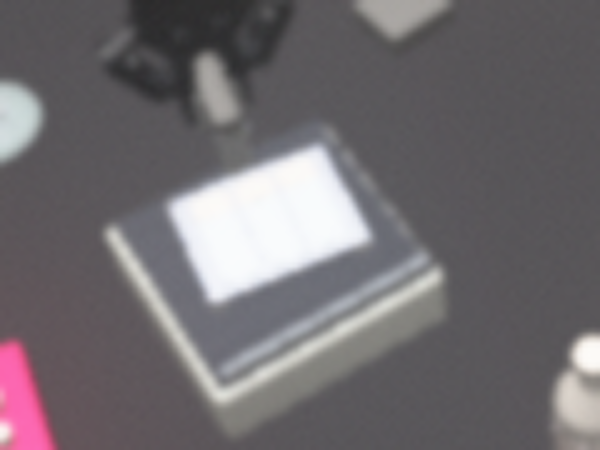

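No force during insertion, and the tray (crop centre 270,225) hasn't moved, with the lifter's neck at its front middle (235,140). Lifting gently.

Call:
carry_out(
  motion=[
    [0,0,0,0,0,-3,-1],
    [0,0,0,0,0,-6,-1],
    [0,0,0,0,0,-10,-1],
    [0,0,0,0,0,-15,-1],
    [0,0,0,0,0,-20,-1],
  ],
)

```text
clock: 14.68
position: [499.7, -321.3, 93.8]
ee_rot: [-0.086, 0.996, -0.0, 0.0]
contact_force: [-0.4, -0.2, -3.1]
gripper_width: 19.1
grasp_force: 58.9
```

Call:
carry_out(
  motion=[
    [0,0,0,0,0,-6,-1],
    [0,0,0,0,0,-14,-1],
    [0,0,0,0,0,-24,-1],
    [0,0,0,0,0,-34,-1],
    [0,0,0,0,0,-40,-1],
  ],
)

```text
clock: 15.3
position: [500.1, -321.4, 134.5]
ee_rot: [-0.086, 0.996, -0.0, 0.001]
contact_force: [-0.1, 0.2, -2.0]
gripper_width: 18.7
grasp_force: 58.9
```

Call:
carry_out(
  motion=[
    [0,0,0,0,0,-5,-1],
    [0,0,0,0,0,-10,-1],
    [0,0,0,0,0,-10,-1],
    [0,0,0,0,0,-10,-1],
    [0,0,0,0,0,-10,-1],
  ],
)

```text
clock: 15.92
position: [499.6, -321.2, 143.0]
ee_rot: [-0.086, 0.996, 0.0, -0.0]
contact_force: [-0.2, 1.6, -2.4]
gripper_width: 19.3
grasp_force: 58.9
```

Run:
```python
from h import *
im=get_image("scene");d=look("scene","c3",(120,170,240,260),5);s=read_state(); print(s["position"],s["contact_force"],s["wrist_torque"])
```

```text
[ 499.6525277  -321.20821002  143.12731035] [ 0.41455263  0.26566202 -2.93276491] [-0.07258284  0.217401    0.04174546]
```

View pics/c3.png

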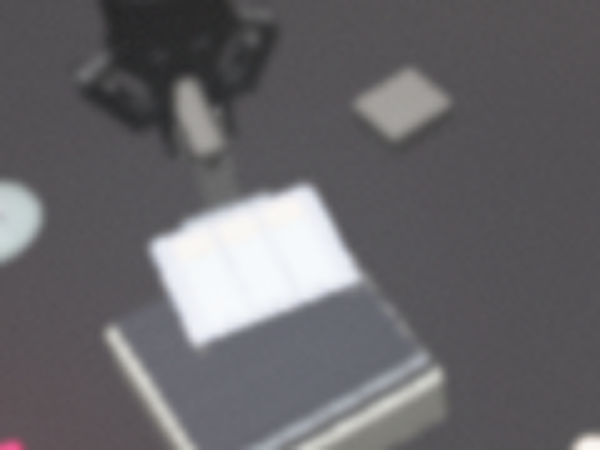

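The tray is aloft and level, corners at crop (150,240), (305,182), (360,280) and (200,347). Further measuring will be numeric: I'll fit model edges of the shaker and the tray in the camera images.

```bash
cat > fit.py <<'E'
from h import *
from scipy.optimize import minimize
def gradim(im,s=1.2):
    g=cv2.GaussianBlur(cv2.cvtColor(im,cv2.COLOR_BGR2GRAY).astype(np.float32),(0,0),s)
    m=np.hypot(cv2.Sobel(g,cv2.CV_32F,1,0),cv2.Sobel(g,cv2.CV_32F,0,1)); return np.minimum(m,np.percentile(m,98))
def score(v,cams,segs):
    x,y,a=v; tot=0
    for d,g,sc in cams:
        for A,B in segs:
            t=np.linspace(.03,.97,60)[:,None]; L=np.array(A)*(1-t)+np.array(B)*t
            W=R.from_euler('z',a).apply(L)+[x,y,0]; q=(proj(d,W)*sc).astype(np.float32)
            tot+=cv2.remap(g,q[None,:,0].copy(),q[None,:,1].copy(),cv2.INTER_LINEAR).mean()/g.mean()/len(segs)
    return tot
def best(cams,segs,x0,rx=14,ra=.06):
    G=[(score((x0[0]+i,x0[1]+j,x0[2]+k),cams,segs),x0[0]+i,x0[1]+j,x0[2]+k) for i in np.arange(-rx,rx+1,2) for j in np.arange(-rx,rx+1,2) for k in np.linspace(-ra,ra,7)]
    b=max(G); m=minimize(lambda v:-score((v[0],v[1],v[2]/100),cams,segs),[b[1],b[2],b[3]*100],method="Nelder-Mead")
    return np.round([m.x[0],m.x[1],m.x[2]/100,-m.fun],3)
def rect(x0,x1,y0,y1,z):
    P=[(x0,y0,z),(x1,y0,z),(x1,y1,z),(x0,y1,z)]; return [(P[i],P[(i+1)%4]) for i in range(4)]
E
cat > f1.py <<'E'
from fit import *
S=get_image("scene");D=get_image("side")
r=R.from_quat([0.167,0.986,0,0]); p=np.array([463.03,17.09,300.62])
W=dict(mtx=S["mtx"]*0+[[300.428,0,255.4],[0,300.428,192.78],[0,0,1]],position=p+r.apply([84.24,-.43,-158.94]),orientation=(r*R.from_rotvec([-0.26037654,-0.26121533,1.55660886])).as_quat())
cs=(S,gradim(S["color"]),1);cd=(D,gradim(D["color"]),1);cw=(W,gradim(cv2.imread("pics/w2.png"),1.5),1.5)
plat=rect(-95,61,-78,78,60); fen=[((-44,-62,72),(55,-62,72)),((-44,62,72),(55,62,72)),((55,-62,72),(55,62,72))]
for n,c in dict(s=[cs],d=[cd],sd=[cs,cd]).items(): print("shaker",n,best(c,plat+fen,(604,270,-.11)))
wseg=[plat[0],((-44,-62,72),(55,-62,72)),((-44,-62,60),(55,-62,60))]
print("shaker w",best([cw],wseg,(604,270,-.11)))
blade=rect(35,123,-30,30,2.5); print("check blade w",best([cw],[blade[0],blade[2],blade[1]],(461,17,-.32)))
tr=rect(-45,45,-55,55,143.1-10.3+2.5+6)
q=[(120+a/5,170+b/5) for a,b in((150,240),(305,182),(360,280),(200,347))]
print("tray eye",fit(S,q,[(-45,-55),(-45,55),(45,55),(45,-55)],141.3))
for n,c in dict(s=[cs],d=[cd],sd=[cs,cd]).items(): print("tray",n,best(c,tr,(586,-306,.173)))
E
python3 f1.py
```

```text
shaker s [ 6.12615e+02  2.76515e+02 -9.10000e-02  4.33900e+00]
shaker d [ 6.12388e+02  2.74892e+02 -1.28000e-01  6.37900e+00]
shaker sd [ 6.12352e+02  2.75503e+02 -1.13000e-01  1.06950e+01]
shaker w [ 5.98208e+02  2.67925e+02 -1.14000e-01  1.10960e+01]
check blade w [ 4.60196e+02  1.75130e+01 -3.26000e-01  1.38170e+01]
tray eye (np.float64(592.1), np.float64(-302.3), np.float64(0.188), array([3.6, 2.5, 2.4, 3.5]))
tray s [ 5.88982e+02 -3.04385e+02  1.70000e-01  6.94100e+00]
tray d [ 5.86381e+02 -2.98173e+02  3.42000e-01  8.34100e+00]
tray sd [ 5.88888e+02 -3.02655e+02  1.97000e-01  1.49220e+01]
```

```bash
cat > f2.py <<'E'
exec(open("f1.py").read().split("plat=")[0])
sq=rect(-78,78,-78,78,60)
fi=[((-44,-62,72),(55,-62,72)),((-44,62,72),(55,62,72)),((55,-62,72),(55,62,72))]
fb=fi+[((-44,-62,60),(55,-62,60)),((55,-62,60),(55,62,60)),((-44,62,60),(55,62,60))]
for n,c in dict(s=[cs],d=[cd],sd=[cs,cd]).items(): print(n,"square",best(c,sq,(590,270,-.11),20),"fence",best(c,fi,(604,272,-.11),14),"fb",best(c,fb,(604,272,-.11),14))
print("w fl corner",ray(W,598/1.5,208/1.5,60)[:2],"bl60",ray(W,613/1.5,361/1.5,60)[:2],"bl72",ray(W,613/1.5,361/1.5,72)[:2])
print("w fence",best([cw],[fb[0],fb[3],((-44,-68,72),(55,-68,72))],(602,272,-.11)))
lug=[((-77,35,88),(-77,73,88)),((-55,35,88),(-55,73,88)),((-77,35,88),(-55,35,88)),((-77,73,88),(-55,73,88))]
for n,c in dict(s=[cs],d=[cd],sd=[cs,cd]).items(): print("lug",n,best(c,lug,(604,272,-.11),14,.01))
E
python3 f2.py
```

```text
s square [ 5.96798e+02  2.75617e+02 -1.19000e-01  6.47400e+00] fence [ 6.30964e+02  2.81586e+02 -9.10000e-02  4.85900e+00] fb [ 6.25506e+02  2.51906e+02 -1.73000e-01  4.57400e+00]
d square [ 5.96715e+02  2.75678e+02 -1.17000e-01  7.53300e+00] fence [ 6.11467e+02  2.86022e+02 -1.08000e-01  6.77200e+00] fb [ 6.07987e+02  2.80253e+02 -1.11000e-01  5.25000e+00]
sd square [ 5.96743e+02  2.75604e+02 -1.21000e-01  1.40080e+01] fence [ 6.09614e+02  2.86253e+02 -1.05000e-01  9.99300e+00] fb [ 6.25748e+02  2.86513e+02 -7.00000e-02  9.21300e+00]
w fl corner [504.63223594 202.86021617] bl60 [660.04108009 189.06931829] bl72 [651.73110898 184.72517654]
w fence [ 5.9874e+02  2.6774e+02 -1.1200e-01  1.3771e+01]
lug s [ 5.97593e+02  2.74302e+02 -1.26000e-01  5.31900e+00]
lug d [ 5.88030e+02  2.99487e+02 -1.20000e-01  6.02400e+00]
lug sd [ 5.92763e+02  2.76282e+02 -1.21000e-01  9.49800e+00]
```

Shaker platform fits agree between scene and side: centre (596.8, 275.6), yaw −0.118. The w2 fence start also gives about (599, 276), and the lug fit gives (597.6, 274). The tray lies about 88 mm ahead of the TCP on the lifter, with the same yaw. Now the smooth level carry over.

Call:
carry_out(
  motion=[
    [0,0,0.004,-1.5,8,0,-1],
    [0,0,0.012,-4.7,24.6,0,-1],
    [0,0,0.024,-9.3,49,0,-1],
    [0,0,0.038,-15,78.7,0,-1],
    [0,0,0.055,-21.5,113,0,-1],
  ],
)

```text
clock: 16.85
position: [501.4, -204.4, 143.5]
ee_rot: [-0.058, 0.998, 0.0, 0.0]
contact_force: [-0.2, 0.2, -2.8]
gripper_width: 19.1
grasp_force: 58.9
```

Call:
carry_out(
  motion=[
    [0,0,0.018,-5,37.7,0,-1],
    [0,0,0.037,-10.4,77.3,0,-1],
    [0,0,0.057,-15.7,117,0,-1],
    [0,0,0.075,-20.7,154.6,0,-1],
    [0,0,0.09,-25.3,188.3,0,-1],
  ],
)

```text
clock: 17.48
position: [504.2, -14.0, 143.7]
ee_rot: [-0.014, 1.0, 0.0, 0.0]
contact_force: [-0.5, -0.7, -3.3]
gripper_width: 19.3
grasp_force: 58.8
```

Call:
carry_out(
  motion=[
    [0,0,0.018,-1.6,38,0,-1],
    [0,0,0.037,-3.4,78,0,-1],
    [0,0,0.057,-5,118,0,-1],
    [0,0,0.075,-6.7,156,0,-1],
    [0,0,0.09,-8.2,190,0,-1],
  ],
)

```text
clock: 18.1
position: [507.0, 176.1, 143.7]
ee_rot: [0.031, 1.0, 0.0, 0.0]
contact_force: [-0.4, 0.4, -3.8]
gripper_width: 19.1
grasp_force: 58.8
```

Call:
carry_out(
  motion=[
    [0,0,0.015,1.4,30,0,-1],
    [0,0,0.028,2.6,55,0,-1],
    [0,0,0.04,3.5,75,0,-1],
    [0,0,0.05,4.2,90,0,-1],
    [0,0,0.056,4.7,100,0,-1],
  ],
)

```text
clock: 18.73
position: [509.0, 274.9, 143.4]
ee_rot: [0.059, 0.998, 0.0, -0.0]
contact_force: [-0.6, -0.4, -2.6]
gripper_width: 19.3
grasp_force: 58.9
```

```bash
cat > f3.py <<'E'
from fit import *
get_image("scene");S=get_image("scene");D=get_image("side");p,r=pose()
cs=(S,gradim(S["color"]),1);cd=(D,gradim(D["color"]),1)
tr=rect(-45,45,-55,55,p[2]-10.3+2.5+6); ly=r.as_matrix()[:,1]; yaw=np.arctan2(ly[1],ly[0])-np.pi/2
print(p,yaw,read_state()["contact_force"]); e=p[:2]+88.5*np.array([np.cos(yaw),np.sin(yaw)])
print("expected",e)
for n,c in dict(s=[cs],d=[cd],sd=[cs,cd]).items():
    b=best(c,tr,(e[0],e[1],yaw),14,.05); w=b[:2]-p[:2]; print(n,b,"rel TCP",(r.inv().apply([*w,0])).round(1))
print(delta([508.5,284.4,143],down(np.pi/2-.118)))
E
python3 f3.py
```

```text
[509.28436571 274.11613731 143.33498906] -0.1188877842009497 [ 0.07761579 -1.25201591 -3.13986017]
expected [597.15965904 263.61933674]
s [ 5.97029e+02  2.67836e+02 -1.07000e-01  4.75300e+00] rel TCP [-87.9   4.2  -0. ]
d [ 6.00037e+02  2.69128e+02 -7.10000e-02  5.90500e+00] rel TCP [-90.7   5.8  -0. ]
sd [ 5.97690e+02  2.67913e+02 -1.25000e-01  1.06000e+01] rel TCP [-88.5   4.3  -0. ]
(array([-0.   , -0.   , -0.001]), array([ 2. , 10.1,  0.3]))
```

Call:
carry_out(
  motion=[
    [0,0,0,1,3,0,-1],
    [0,0,0,2,6,0,-1],
    [0,0,0,2,8,0,-1],
    [0,0,0,2,8,0,-1],
  ],
)

```text
clock: 19.38
position: [508.6, 282.2, 143.4]
ee_rot: [0.06, 0.998, 0.0, 0.0]
contact_force: [-0.2, -0.4, -3.3]
gripper_width: 19.4
grasp_force: 58.9
```

```bash
cat >> f3.py <<'E'
print("shaker check",best([cs,cd],rect(-78,78,-78,78,60),(596,275,-.118),8,.03))
for n,c in dict(s=[cs],d=[cd]).items():  # lateral score profile
    print(n,[round(score((*(p[:2]+r.apply([-88.5,l,0])[:2]),yaw),c,tr),1) for l in range(-6,13,2)])
sl=[((-45,-55,tr[0][0][2]),(45,-55,tr[0][0][2])),((-45,55,tr[0][0][2]),(45,55,tr[0][0][2]))]
for n,c in dict(s=[cs],d=[cd]).items():
  for k in(0,1): print(n,"edge",("-y","+y")[k],[round(score((*(p[:2]+r.apply([-88.5,l,0])[:2]),yaw),c,sl[k:k+1]),1) for l in range(-6,13,2)])
E
python3 f3.py
```

```text
[508.50826184 282.05484824 143.37385002] -0.11934418659421375 [-0.04457452 -0.67236199 -2.69417735]
expected [596.37875525 271.51794227]
s [ 5.96273e+02  2.73988e+02 -1.06000e-01  4.80000e+00] rel TCP [-88.1   2.4  -0. ]
d [ 5.97080e+02  2.74489e+02 -1.53000e-01  5.93900e+00] rel TCP [-88.8   3.   -0. ]
sd [ 5.96302e+02  2.74393e+02 -1.48000e-01  1.07030e+01] rel TCP [-88.1   2.8  -0. ]
(array([-0.   , -0.   , -0.001]), array([0.3, 2.3, 0.4]))
shaker check [ 5.95051e+02  2.76701e+02 -1.31000e-01  1.14520e+01]
s [np.float32(3.9), np.float32(4.2), np.float32(4.5), np.float32(4.7), np.float32(4.8), np.float32(4.8), np.float32(4.6), np.float32(4.2), np.float32(3.8), np.float32(3.4)]
d [np.float32(3.8), np.float32(4.2), np.float32(4.8), np.float32(5.5), np.float32(5.8), np.float32(5.9), np.float32(5.8), np.float32(5.6), np.float32(5.4), np.float32(5.2)]
s edge -y [np.float32(3.3), np.float32(3.2), np.float32(3.2), np.float32(3.4), np.float32(3.5), np.float32(3.4), np.float32(3.0), np.float32(2.6), np.float32(2.1), np.float32(1.8)]
s edge +y [np.float32(4.3), np.float32(5.4), np.float32(6.4), np.float32(6.9), np.float32(6.9), np.float32(6.8), np.float32(6.4), np.float32(5.5), np.float32(4.2), np.float32(2.8)]
d edge -y [np.float32(2.1), np.float32(2.5), np.float32(2.9), np.float32(3.3), np.float32(3.7), np.float32(4.0), np.float32(4.3), np.float32(4.6), np.float32(4.8), np.float32(4.7)]
d edge +y [np.float32(2.0), np.float32(3.1), np.float32(5.0), np.float32(7.1), np.float32(8.1), np.float32(8.0), np.float32(7.1), np.float32(6.1), np.float32(5.3), np.float32(4.6)]
```

Call:
carry_out(
  motion=[
    [0,0,0,0,1,8,-1],
    [0,0,0,0,1,20,-1],
    [0,0,0,0,1,33,-1],
    [0,0,0,0,1,43,-1],
    [0,0,0,0,1,48,-1],
  ],
)

```text
clock: 20.15
position: [508.3, 282.8, 94.2]
ee_rot: [0.06, 0.998, -0.001, -0.001]
contact_force: [0.1, -0.5, -3.8]
gripper_width: 19.0
grasp_force: 58.9
```

Call:
carry_out(
  motion=[
    [0,0,0,0,0,3,-1],
    [0,0,0,0,0,6,-1],
    [0,0,0,0,0,9,-1],
    [0,0,0,0,0,11,-1],
    [0,0,0,0,0,12,-1],
  ],
)

```text
clock: 20.78
position: [508.7, 283.2, 83.4]
ee_rot: [0.06, 0.998, 0.0, 0.0]
contact_force: [-0.6, 0.9, -2.9]
gripper_width: 19.1
grasp_force: 58.9
```

```bash
python3 f3.py | head -6; python3 -c "
from h import *
for i in range(3):
    get_image('side'); print(read_state()['contact_force'],read_state()['wrist_torque'])"
```

```text
[508.67030031 283.17732328  83.44911148] -0.11916237063039303 [ 0.29993196  1.11638751 -2.85072245]
expected [596.54270805 272.65639375]
s [ 5.81542e+02  2.91322e+02 -1.80000e-01  3.31400e+00] rel TCP [-71.4  16.7   0. ]
d [ 6.06066e+02  2.83156e+02 -8.90000e-02  5.49300e+00] rel TCP [-96.7  11.6   0. ]
sd [ 6.00237e+02  2.84251e+02 -1.02000e-01  7.95000e+00] rel TCP [-90.8  12.    0. ]
(array([ 0.   ,  0.   , -0.001]), array([  0.3,   1.2, -59.6]))
[-0.4793192  -0.60864726 -2.17258592] [0.02802065 0.20560059 0.00514654]
[-0.85898552 -1.10721575 -3.69872017] [-0.00262367  0.21052647  0.0158934 ]
[-0.17935718 -0.46125677 -3.1992583 ] [ 0.03081894  0.21288272 -0.01841791]
```

The full load (0.21 Nm) is still on the blade with the runners below the fence tops, so it is inside. I'll lower to the floor and free the blade.

Call:
carry_out(
  motion=[
    [0,0,0,0,0,2,-1],
    [0,0,0,0,0,4,-1],
    [0,0,0,0,0,6,-1],
    [0,0,0,0,0,8,-1],
    [0,0,0,0,0,9.8,-1],
  ],
)

```text
clock: 21.7
position: [508.8, 283.3, 73.7]
ee_rot: [0.06, 0.998, 0.0, 0.0]
contact_force: [-0.2, -0.6, -1.1]
gripper_width: 19.0
grasp_force: 58.9
```

```bash
python3 -c "
from h import *
for i in range(3):
    get_image('side'); s=read_state(); print(s['position'],s['contact_force'],s['wrist_torque'])"
```

```text
[508.68555126 283.168957    73.39634672] [-0.40466226  0.79964937 -1.20852728] [-0.00612073  0.13652824 -0.00723544]
[508.62299483 283.12781674  73.46683839] [ 0.40348307 -0.79844099 -1.5343237 ] [-0.00489574  0.13679774  0.04400595]
[508.68410161 283.16646162  73.60040487] [ 0.60440272  0.19734798 -1.9323788 ] [ 0.00156391  0.05375038 -0.03168296]
```

Call:
carry_out(
  motion=[
    [0,0,0,6,0,0,-1],
    [0,0,0,16,0,0,-1],
    [0,0,0,29,0,0,-1],
    [0,0,0,43,0,0,-1],
    [0,0,0,58,0,0,-1],
  ],
)

```text
clock: 22.48
position: [449.9, 290.2, 73.8]
ee_rot: [0.059, 0.998, 0.0, 0.0]
contact_force: [-0.2, -0.4, -1.2]
gripper_width: 19.2
grasp_force: 59.0
```

Call:
carry_out(
  motion=[
    [0,0,0,16,0,0,-1],
    [0,0,0,34,0,0,-1],
    [0,0,0,52,0,0,-1],
    [0,0,0,66,0,0,-1],
    [0,0,0,72,0,0,-1],
  ],
)

```text
clock: 23.1
position: [378.7, 298.8, 73.7]
ee_rot: [0.059, 0.998, 0.0, 0.0]
contact_force: [-0.1, -0.6, -1.3]
gripper_width: 19.2
grasp_force: 59.0
```

```bash
cat > f4.py <<'E'
from fit import *
get_image("scene");S=get_image("scene");D=get_image("side");p,r=pose();s=read_state()
cs=(S,gradim(S["color"],.8),1);cd=(D,gradim(D["color"],.8),1)
print(p,s["contact_force"],s["wrist_torque"])
tr=rect(-45,45,-55,55,76)
for n,c in dict(s=[cs],d=[cd],sd=[cs,cd]).items(): print(n,best(c,tr,(596.5,275,-.118),12,.06))
print("shaker",best([cs,cd],rect(-78,78,-78,78,60),(596,275,-.118),8,.03))
np.save("pics/S.npy",S["color"])
E
python3 f4.py
```

```text
[379.58302991 298.90504206  73.77194865] [ 1.23228091  0.45227426 -1.73739887] [0.01491124 0.12351625 0.03075534]
s [ 6.43498e+02  2.85850e+02 -1.18000e-01  4.06800e+00]
d [ 5.96428e+02  2.76307e+02 -1.24000e-01  5.70700e+00]
sd [ 5.97813e+02  2.90206e+02 -1.13000e-01  7.24600e+00]
shaker [ 5.96858e+02  2.75936e+02 -1.10000e-01  1.45020e+01]
```

Weight on the lifter is back to empty, and the side-view fit puts the tray at (596.4, 276.3, −0.124) against the shaker at (596.9, 275.9). Now I carry the lifter back to its old, clear spot.

Call:
carry_out(
  motion=[
    [0,0,0,0,0,-20,-1],
    [0,0,0,0,0,-50,-1],
    [0,0,0,-6,-14,-70,-1],
    [0,0,0.03,-20,-48,-70,-1],
    [0,0,0.06,-40,-94,-70,-1],
  ],
)

```text
clock: 23.88
position: [409.0, 200.2, 144.0]
ee_rot: [0.089, 0.996, 0.001, 0.001]
contact_force: [-0.2, 0.1, -2.0]
gripper_width: 19.0
grasp_force: 59.0
```

Call:
carry_out(
  motion=[
    [0,0,0.04,-22,-48,0,-1],
    [0,0,0.08,-44,-97,0,-1],
    [0,0,0.11,-65,-140,0,-1],
    [0,0,0.14,-80,-168,0,-1],
    [0,0,0.14,-80,-168,0,-1],
  ],
)

```text
clock: 24.5
position: [457.5, 18.9, 143.4]
ee_rot: [0.161, 0.987, -0.0, -0.0]
contact_force: [0.5, -0.4, -2.2]
gripper_width: 19.0
grasp_force: 59.1
```

Run:
```python
from h import *
get_image("scene");get_image("side"); print(pose()[0],delta([462,20,13],down(np.pi/2-.32)))
```

```text
[457.0469493   20.52086742 143.47575011] (array([-0.   , -0.   , -0.001]), array([ -4.9,   1.1, 130.5]))
```

Lower it to about 1 mm above the bench, then onto it, and release.

Call:
carry_out(
  motion=[
    [0,0,0,0,0,45,-1],
    [0,0,0,0,0,90,-1],
    [0,0,0,0,0,118,-1],
    [0,0,0,0,0,129,-1],
    [0,0,0,0,0,131,-1],
  ],
)

```text
clock: 25.22
position: [457.2, 21.5, 12.6]
ee_rot: [0.158, 0.987, -0.0, -0.0]
contact_force: [-0.6, -0.3, -2.2]
gripper_width: 19.1
grasp_force: 59.0
```

Call:
carry_out(
  motion=[
    [0,0,0,0,0,1,-1],
    [0,0,0,0,0,2,-1],
    [0,0,0,0,0,2.3,-1],
    [0,0,0,0,0,2.3,-1],
    [0,0,0,0,0,2.3,-1],
  ],
)

```text
clock: 25.85
position: [457.0, 20.9, 10.5]
ee_rot: [0.159, 0.987, 0.0, 0.0]
contact_force: [-0.1, -0.4, -2.0]
gripper_width: 18.8
grasp_force: 59.0
```

Call:
carry_out(
  motion=[
    [0,0,0,0,0,0,-0.4],
    [0,0,0,0,0,0,0],
    [0,0,0,0,0,0,0.5],
    [0,0,0,0,0,0,1],
    [0,0,0,0,0,0,1],
  ],
)

```text
clock: 26.48
position: [456.9, 21.0, 10.3]
ee_rot: [0.159, 0.987, 0.0, 0.0]
contact_force: [-0.4, -0.2, 0.2]
gripper_width: 85.5
grasp_force: 0.0
```

Call:
carry_out(
  motion=[
    [0,0,0,0,0,0,1],
    [0,0,0,0,0,-30,1],
    [0,0,0,0,0,-80,1],
    [0,0,0,0,0,-140,1],
    [0,0,0,0,0,-200,1],
  ],
)

```text
clock: 27.1
position: [456.4, 20.8, 212.2]
ee_rot: [0.159, 0.987, 0.0, -0.0]
contact_force: [1.2, 0.0, -0.1]
gripper_width: 85.3
grasp_force: 0.0
```

Call:
carry_out(
  motion=[
    [0,0,-0.18,-40,20,0,1],
    [0,0,-0.36,-80,40,0,1],
    [0,0,-0.54,-120,60,0,1],
    [0,0,-0.72,-160,82,0,1],
    [0,0,-0.9,-197,101,0,1],
  ],
)

```text
clock: 27.72
position: [676.9, 55.3, 209.8]
ee_rot: [-0.289, 0.957, 0.0, -0.0]
contact_force: [0.6, -0.4, -0.4]
gripper_width: 85.2
grasp_force: 0.0
```

Call:
carry_out(
  motion=[
    [0,0,-0.18,0,0,0,1],
    [0,0,-0.36,0,0,0,1],
    [0,0,-0.54,0,0,0,1],
    [0,0,-0.72,0,0,0,1],
    [0,0,-0.9,0,0,0,1],
  ],
)

```text
clock: 28.35
position: [675.4, 55.0, 209.8]
ee_rot: [-0.677, 0.736, 0.0, -0.0]
contact_force: [0.4, -0.3, -0.0]
gripper_width: 85.2
grasp_force: 0.0
```

```bash
cat > f5.py <<'E'
from fit import *
get_image("scene");get_image("scene");S=get_image("scene");D=get_image("side");W=get_image("wrist");p,r=pose();print(p,read_state()["joints"].round(2))
cv2.imwrite("pics/w5.png",W["color"])
cs=(S,gradim(S["color"],.8),1);cd=(D,gradim(D["color"],.8),1);cw=(W,gradim(W["color"],1),1)
rk=rect(-25,25,-70,70,32)
for n,c in dict(w=[cw],s=[cs],d=[cd],sdw=[cs,cd,cw]).items(): print("rack",n,best(c,rk,(675.6,10.3,-.083),10,.05))
print(proj(W,[[675.3,55.2,62],[675.3,55.2,36]]))
# pin: circle flange outline z=36 + vertical silhouettes
g=cv2.cvtColor(W["color"],cv2.COLOR_BGR2GRAY)
u,v=proj(W,[675.3,55.2,50])[0].astype(int); print(u,v); print(g[max(0,v-30):v+30:3,max(0,u-33):u+33:3])
E
python3 f5.py
```

```text
[675.5083061   55.01279684 210.1061091 ] [ 0.32  0.48  0.15 -0.   -1.24 -0.41]
rack w [ 6.74869e+02  9.76200e+00 -8.50000e-02  1.25970e+01]
rack s [ 6.75342e+02  1.12220e+01 -7.00000e-02  7.44300e+00]
rack d [ 6.76181e+02  1.00590e+01 -6.40000e-02  8.85000e+00]
rack sdw [ 6.75506e+02  9.96600e+00 -7.90000e-02  2.88050e+01]
[[255.88080467 174.01214052]
 [255.83607913 167.93188304]]
255 171
[[ 76  77  77 255 243 243 243 243 243 243 243 243 243 243 243 243 243 246
   58  78  80  74]
 [ 81  80  74 255 243 242 243 243 242 243 243 243 243 243 243 243 243 247
   68  78  77  76]
 [ 77  81  79 242 242 242 243 243 243 243 243 242 243 242 243 242 242 247
   67  78  77  79]
 [ 78  79  79 244 242 243 242 242 243 243 243 243 242 243 243 243 243 247
   64  75  79  80]
 [ 79  79  82 196 243 242 243 242 243 243 243 243 243 242 242 243 242 247
   66  82  79  75]
 [ 73  80  78 198 242 242 243 242 243 243 244 242 242 242 242 242 243 247
   66  78  76  78]
 [ 81  80  78 146 242 242 242 242 243 210 172 169 252 243 242 243 242 247
   71  72  75  79]
 [ 76  72  79 142 243 243 242 242 176 209 130 155 204 251
[... 452 characters left out ...]
3 200 210 242 242 242 243 247
   68  80  78  78]
 [ 79  79  83  79 244 242 242 242 242 243 244 244 242 242 243 242 242 247
   64  77  82  75]
 [ 78  80  79  72 245 242 242 242 241 241 241 242 242 242 242 241 241 247
   66  79  81  75]
 [ 77  78  80  72 253 250 251 254 255 255 255 255 255 255 255 255 255 255
   67  73  74  75]
 [ 73  79  81  85  64  68  65  72  70  75  71  68  71  70  75  76  76  76
   77  81  82  77]
 [ 82  77  78  78  77  73  78  78  76  78  79  74  79  80  77  81  81  79
   83  81  78  77]
 [ 75  81  76  75  81  79  83  75  74  78  80  73  78  80  81  79  82  78
   79  80  79  78]
 [ 78  77  79  78  77  76  81  80  73  79  85  81  77  78  79  78  79  79
   76  77  80  78]]
```

```bash
cat > f6.py <<'E'
from h import *
W=get_image("wrist");g=cv2.cvtColor(W["color"],cv2.COLOR_BGR2GRAY)
u,v=proj(W,[675.3,55.2,50])[0].astype(int);c=g[v-20:v+25,u-15:u+15]
m=(c<235)
ys,xs=np.where(m); print("blob",u-15+xs.min(),u-15+xs.max(),v-20+ys.min(),v-20+ys.max())
lo=c.shape[0]
for y in range(0,45,2):
    i=np.where(m[y])[0]; 
    if len(i): print(v-20+y,u-15+i.min(),u-15+i.max(),c[y,i.min():i.max()+1:2])
E
python3 f6.py
```

```text
blob 240 269 158 195
159 249 257 [211 204 192 167 199]
161 247 259 [180 204 217 184 210 204 178]
163 245 261 [226 208 164  93  97 110 162 207 222]
165 245 261 [191 214  81  96 107 109 109 195 199]
167 245 261 [187 175  78 123 191 130 112 142 210]
169 245 261 [232 105 203 213 210 211 200 113 220]
171 246 261 [228 211 207 206 211 208 208 216]
173 247 259 [178 204 202 209 207 207 215]
175 247 258 [222 205 202 204 205 208]
177 248 258 [198 199 203 197 201 209]
179 252 254 [233 225]
187 240 269 [219 192 191 191 189 191 192 196 191 169 170 172 169 172 173]
189 240 269 [68 72 72 73 71 73 70 72 73 73 76 76 77 72 75]
191 240 269 [83 81 75 78 79 81 79 79 75 77 80 76 78 77 80]
193 240 269 [78 75 76 78 80 78 79 84 79 78 77 77 79 76 81]
195 240 269 [82 80 78 80 77 77 76 83 83 83 80 77 79 79 77]
```

Run:
```python
from h import *
W=get_image("wrist"); a=ray(W,253,172.7,62);b=ray(W,253.2,166.2,36); print(a,b); t=(a+b)/2
rk=np.array([675,9.9])+45*np.array([.083,.9966]);print("rack hole",rk)
print(delta([t[0],t[1],22],down(np.pi-.083)))
```

```text
[678.31239022  53.53315954  62.        ] [678.21929468  52.94655539  36.        ]
rack hole [678.735  54.747]
(array([ 0.   , -0.   , -0.009]), array([  1.5,  -2.9, 188.2]))
```

The pin is at about (678.3, 53.9), matching the rack hole (678.7, 54.7). Descend and grip across the rack, away from the vials.

Call:
carry_out(
  motion=[
    [0,0,0,0.7,-2.9,50,1],
    [0,0,0,0.7,-2.9,105,1],
    [0,0,0,0.7,-2.9,155,1],
    [0,0,0,0.7,-2.9,182,1],
    [0,0,0,0.7,-2.9,188,1],
  ],
)

```text
clock: 29.32
position: [677.1, 53.6, 19.9]
ee_rot: [-0.674, 0.739, 0.001, -0.002]
contact_force: [0.3, 0.4, 1.1]
gripper_width: 85.3
grasp_force: 0.0
```

Call:
carry_out(
  motion=[
    [0,0,0,0,0,0,1],
    [0,0,0,0,0,0,0.3],
    [0,0,0,0,0,0,-0.3],
    [0,0,0,0,0,0,-1],
    [0,0,0,0,0,0,-1],
  ],
)

```text
clock: 29.95
position: [678.6, 54.1, 22.7]
ee_rot: [-0.675, 0.738, -0.0, 0.0]
contact_force: [-2.4, 0.3, 9.8]
gripper_width: 12.2
grasp_force: 37.0
```

Call:
carry_out(
  motion=[
    [0,0,0,0,0,0,-1],
    [0,0,0,0,0,0,-1],
    [0,0,0,0,0,0,-1],
    [0,0,0,0,0,0,-1],
  ],
)

```text
clock: 30.45
position: [678.8, 54.1, 22.9]
ee_rot: [-0.675, 0.738, -0.0, 0.0]
contact_force: [-0.9, 0.5, 4.6]
gripper_width: 11.6
grasp_force: 58.6
```

Pin gripped. Lift it straight out and carry it over the eyelet.

Call:
carry_out(
  motion=[
    [0,0,0,0,0,-10,-1],
    [0,0,0,0,0,-30,-1],
    [0,0,0,0,0,-65,-1],
    [0,0,0,0,0,-110,-1],
    [0,0,0,-20,12,-150,-1],
  ],
)

```text
clock: 31.08
position: [668.3, 74.1, 173.4]
ee_rot: [-0.674, 0.739, 0.0, -0.0]
contact_force: [0.3, 0.8, 0.1]
gripper_width: 11.9
grasp_force: 58.5
```

Call:
carry_out(
  motion=[
    [0,0,0,-45,28,-20,-1],
    [0,0,0,-95,59,-27,-1],
    [0,0,0,-145,90,-27,-1],
    [0,0,0,-190,118,-27,-1],
    [0,0,0,-225,140,-27,-1],
  ],
)

```text
clock: 31.7
position: [547.5, 313.5, 199.1]
ee_rot: [-0.675, 0.738, 0.0, -0.0]
contact_force: [-0.1, -0.2, 0.3]
gripper_width: 11.5
grasp_force: 58.6
```

Call:
carry_out(
  motion=[
    [0,0,0,-12,8,0,-1],
    [0,0,0,-19,12,0,-1],
    [0,0,0,-19,12,0,-1],
    [0,0,0,-19,12,0,-1],
  ],
)

```text
clock: 32.2
position: [539.4, 330.7, 199.2]
ee_rot: [-0.674, 0.739, -0.0, -0.0]
contact_force: [0.4, 0.1, 0.7]
gripper_width: 11.9
grasp_force: 58.6
```

```bash
cat > f7.py <<'E'
from fit import *
W=get_image("wrist");p,r=pose();print(p,read_state()["gripper_width"])
g=cv2.cvtColor(W["color"],cv2.COLOR_BGR2GRAY)
cw=(W,gradim(W["color"],1),1)
c=(596.7,275.5,-.118)
lug=[((-77,35,88),(-77,73,88)),((-77,35,88),(-55,35,88)),((-55,35,88),(-55,73,88)),((-77,73,88),(-55,73,88))]
b=best([cw],lug,c,12,.02); print("lug",b)
print("square",best([cw],rect(-78,78,-78,78,60),c,12,.04))
print("tray",best([cw],rect(-45,45,-55,55,76),c,12,.05))
for q in (c,b[:3]):
    e=R.from_euler('z',q[2]).apply([-66,48,88])+[q[0],q[1],0]; print("eyelet",e,proj(W,e))
u,v=proj(W,e)[0].round().astype(int); print(u,v); print(g[v-16:v+17:2,u-20:u+21:2])
E
python3 f7.py
```

```text
[539.36374168 330.68937239 199.26208771] 11.875964588951886
lug [ 5.93192e+02  2.73338e+02 -1.31000e-01  8.43600e+00]
square [ 5.92525e+02  2.74583e+02 -1.13000e-01  1.28910e+01]
tray [ 6.08840e+02  2.77828e+02 -1.18000e-01  7.06200e+00]
eyelet [536.80982398 330.9361508   88.        ] [[258.52624335 184.27324513]]
eyelet [534.02753429 329.54801687  88.        ] [[261.33950902 182.6078684 ]]
261 183
[[228 221 142 142 147 147 150 145 166 160 165 164 164 238 232 228 237  60
   70  75  82]
 [231 220 222 227 228 229 223 226 222 228 230 192 189 237 233 230 240  65
   79  77  76]
 [229 227 224 228 227 234 227 232 228 232 230 231 227 231 234 229 243  65
   79  80  77]
 [229 226 224 229 229 231 225 228 225 231 230 228 226 232 233 229 245  66
   75  76  73]
 [229 226 224 230 228 232 227 231 228 232 230 227 227 231 232 227 248  71
   80  79  79]
 [229 227 227 229 227 225 225 224 204 232 229 228 228 230 231 229 249  72
   76  82  77]
 [229 226 225 230 220 232 231 228 234 213 232 228 226 230 232 227 254  71
   76  78  75]
 [230 225 225 230 212 233 233 228 235 222 231 228 227 231 232 228 255  73
   74  77  79]
 [231 225 224 229 226 213 237 236 247  92 226 228 230 232 233 227 254  72
   80  80  77]
 [230 227 226 231 230 133 151 143  80 217 230 228 226 231 232 228 223  73
   75  74  77]
 [230 225 225 229 228 236 222 223 220 234 227 228 224 232 232 231 214  77
   79  77  77]
 [230 227 223 229 226 234 225 231 227 232 229 227 227 232 232 231 198  77
   78  77  79]
 [231 227 226 230 228 233 227 232 225 232 229 226 228 230 233 231 176  72
   77  79  74]
 [230 225 224 231 227 232 226 232 228 232 228 227 228 233 231 231 126  76
   78  82  80]
 [230 223 225 230 228 232 227 231 226 233 230 227 229 230 233 232 112  84
   77  78  75]
 [231 224 223 229 228 231 227 231 228 233 228 228 227 233 232 232 107  78
   78  76  81]
 [234 225 225 228 229 231 226 229 227 235 229 228 229 232 234 234  37  79
   78  74  79]]
```

The hole is visible at about (254,181). I'll refine it with a circle fit.

```bash
cat > f8.py <<'E'
from fit import *
W=get_image("wrist");p,r=pose();g=gradim(W["color"],.7)
im=cv2.GaussianBlur(cv2.cvtColor(W["color"],cv2.COLOR_BGR2GRAY),(0,0),.5)
def circ(x,y,R0=5,n=60):
    t=np.linspace(0,2*np.pi,n,False); q=proj(W,np.c_[x+R0*np.cos(t),y+R0*np.sin(t),np.full(n,88)]).astype(np.float32)
    return cv2.remap(g,q[None,:,0].copy(),q[None,:,1].copy(),cv2.INTER_LINEAR).mean()
e0=ray(W,254.2,181.2,88)[:2]; print("eye est",e0)
G=sorted([(circ(e0[0]+i,e0[1]+j),e0[0]+i,e0[1]+j) for i in np.arange(-5,5.1,.5) for j in np.arange(-5,5.1,.5)],reverse=True)[:6]; print(np.round(G,1))
u,v=proj(W,[*e0,88])[0].round().astype(int); print(u,v); print(im[v-10:v+11,u-10:u+11])
P=np.array([p+r.apply([0,0,z]) for z in(-8,0,8,15)]); q=proj(W,P); print("shaft pix",q.round(0).tolist())
for z in q[-3:].astype(int): print(im[z[1],z[0]-14:z[0]+15:2])
E
python3 f8.py
```

```text
eye est [540.60151853 327.57707952]
[[146.7 540.1 328.6]
 [145.2 540.6 328.6]
 [137.4 540.1 328.1]
 [136.1 539.6 328.6]
 [135.4 540.6 328.1]
 [133.3 540.1 329.1]]
254 181
[[225 226 228 229 229 228 229 232 231 227 228 230 231 228 228 232 234 232
  231 229 228]
 [224 225 227 229 228 228 228 231 229 226 227 229 229 226 228 231 232 231
  229 228 227]
 [224 224 228 229 228 229 229 231 230 225 227 230 230 228 227 230 233 230
  229 228 226]
 [224 225 228 228 228 228 230 232 231 228 228 230 230 228 229 231 233 231
  229 228 226]
 [224 224 228 228 227 226 229 232 230 226 228 229 229 228 228 232 233 230
  229 228 226]
 [225 224 228 230 229 226 229 231 224 219 215 214 216 221 227 232 233 230
  230 229 226]
 [224 224 227 230 228 228 227 225 222 229 227 224 217 210 213 230 233 230
  229 229 226]
 [223 224 228 230 228 227 223 224 228 232 232 230 227 223 213 217 231 230
  229 228 226]
 [224 226 227 229 227 223 225 229 231 233 232 231 231 233 228 218 223 230
  230 227 226]
 [223 225 228 229 228 224 232 233 232 233 232 230 230 235 236 229 210 229
  230 227 227]
 [223 225 227 228 226 214 223 233 233 2
[... 486 characters left out ...]
228 226]
 [223 225 227 230 228 228 231 234 225 213 211 212 219 215 227 232 232 228
  229 227 226]
 [223 224 227 229 229 227 229 232 229 229 232 232 230 228 229 233 232 228
  229 228 227]
 [223 225 228 229 227 226 228 231 228 226 228 230 229 227 228 231 232 229
  229 227 224]
 [223 223 229 230 228 227 229 231 229 226 227 230 229 228 228 231 232 229
  229 228 227]
 [222 225 229 230 228 228 228 231 228 226 228 231 228 225 229 232 230 229
  230 227 226]]
shaft pix [[256.0, 247.0], [256.0, 240.0], [256.0, 234.0], [256.0, 229.0]]
[ 22  73 208 198 204 202 195 178 194 196 199 201 193  17  70]
[ 76  77  75  79  85  94 103 108 101  97  99  80  79  76  78]
[78 78 76 76 78 81 82 89 80 78 77 77 79 77 75]
```

The ring of the hole centres at (254.5,181.2), which gives an eyelet of (540.4, 328.1). The lug's back edge (u 245–265) agrees with it. Same camera and bias as for the pin, so the TCP target is (540.7, 328.5). Approach to 4 mm above.

Call:
carry_out(
  motion=[
    [0,0,0,2.2,-1.5,20,-1],
    [0,0,0,2.2,-1.5,50,-1],
    [0,0,0,2.2,-1.5,78,-1],
    [0,0,0,2.2,-1.5,89,-1],
    [0,0,0,2.2,-1.5,91,-1],
  ],
)

```text
clock: 32.92
position: [540.4, 329.0, 108.1]
ee_rot: [-0.674, 0.738, -0.0, -0.0]
contact_force: [-0.0, -0.1, 0.8]
gripper_width: 11.9
grasp_force: 58.6
```

Run:
```python
from h import *
get_image("scene");W=get_image("wrist");p,r=pose();print(p,read_state()["contact_force"])
im=cv2.cvtColor(W["color"],cv2.COLOR_BGR2GRAY)
q=proj(W,np.array([[540.5,328.2,88],p+r.apply([0,0,14.9])]));print(q)
u,v=q[0].round().astype(int);print(u,v);print(im[v-14:v+22:2,u-20:u+21:2])
```

```text
[540.82625469 329.70275088 109.24415381] [ 0.0181864  -0.24979029  0.06265842]
[[256.08226805 223.72583383]
 [255.7698477  230.14255124]]
256 224
[[216 219 213 212 218 218 216 219 223 214 217 221 217 218 222 219 219 215
  215 220 222]
 [215 218 211 214 215 220 217 219 221 217 217 220 216 215 224 218 219 213
  216 221 223]
 [216 220 213 213 215 218 217 218 224 214 220 222 217 220 224 219 220 216
  215 219 221]
 [215 222 214 211 217 218 214 217 215 188 200 194 210 218 225 220 218 217
  216 222 223]
 [214 220 215 210 216 221 214 208 217 222 219 222 218 177 226 218 217 216
  215 222 221]
 [215 220 212 211 217 218 213 225 223 223 220 219 224 224 192 220 218 214
  216 221 223]
 [216 220 211 213 215 220 215 200 224 224 222 220 226 212 191 224 219 216
  217 223 222]
 [213 222 212 210 216 218 222 110 200 231 226 230 188  74 195 223 217 215
  216 223 223]
 [213 221 213 210 216 220 223 105 121 120 142 119  89  90 200 221 221 214
  217 221 222]
 [217 220 213 211 218 217 216 217 109  97  77 106  86 206 218 218 217 214
  215 221 222]
 [218 221 212 211 218 217 215 223 197  72  81  95 214 216 222 217 217 215
  216 222 223]
 [214 224 211 212 217 220 219 229  72  74  78  94 122 228 222 219 218 215
  220 222 221]
 [215 221 212 211 219 229 173 144  79  85  95  92  85 150 216 223 218 217
  218 221 221]
 [215 220 212 212 228  93  86 122 150 180 179 170 152 114  99 167 227 217
  216 220 222]
 [231 238 227 233  92 147 177 190 188 184 180 179 180 186 182 138 140 237
  235 236 237]
 [ 77  78  81   5  54 189 185 188 193 194 167 187 186 180 187 200  13  54
   78  73  79]
 [ 94  93  96  22  56 189 191 121  90  81  99  98 110 160 187 206  28  55
   98  89  94]
 [ 90  93  96  15  61 197  90  85  86  90  96 100 102 100 151 201  27  42
   93  96  90]]
```

The shaft (u≈256.4) is nearly over the hole (u≈257.2, v≈222.5). A small correction of +0.6, +0.6 mm, then lower in stages.

Call:
carry_out(
  motion=[
    [0,0,0,0.6,0.6,0,-1],
    [0,0,0,0.6,0.6,3,-1],
    [0,0,0,0.6,0.6,6,-1],
    [0,0,0,0.6,0.6,9,-1],
    [0,0,0,0.6,0.6,11,-1],
  ],
)

```text
clock: 33.65
position: [539.4, 328.8, 96.9]
ee_rot: [-0.675, 0.738, 0.0, -0.0]
contact_force: [0.1, 0.8, 0.5]
gripper_width: 11.5
grasp_force: 58.6
```

Call:
carry_out(
  motion=[
    [0,0,0,0,0,2,-1],
    [0,0,0,0,0,4,-1],
    [0,0,0,0,0,6,-1],
    [0,0,0,0,0,7,-1],
    [0,0,0,0,0,7,-1],
  ],
)

```text
clock: 34.28
position: [539.5, 328.8, 90.2]
ee_rot: [-0.675, 0.738, -0.0, -0.0]
contact_force: [-0.6, 0.2, -0.5]
gripper_width: 11.8
grasp_force: 58.6
```

Call:
carry_out(
  motion=[
    [0,0,0,0,0,3,-1],
    [0,0,0,0,0,6,-1],
    [0,0,0,0,0,9,-1],
    [0,0,0,0,0,10,-1],
    [0,0,0,0,0,10,-1],
  ],
)

```text
clock: 34.9
position: [539.5, 328.8, 80.2]
ee_rot: [-0.675, 0.738, -0.0, -0.0]
contact_force: [0.2, 0.1, -0.5]
gripper_width: 12.0
grasp_force: 58.6
```

Call:
carry_out(
  motion=[
    [0,0,0,0,0,1,-1],
    [0,0,0,0,0,1.5,-1],
    [0,0,0,0,0,1.5,-1],
  ],
)

```text
clock: 35.28
position: [539.5, 328.9, 78.9]
ee_rot: [-0.675, 0.738, -0.0, 0.0]
contact_force: [0.0, -0.1, 0.0]
gripper_width: 11.9
grasp_force: 58.6
```

Call:
carry_out(
  motion=[
    [0,0,0,0,0,0.7,-1],
    [0,0,0,0,0,1.2,-1],
    [0,0,0,0,0,1.2,-1],
  ],
)

```text
clock: 35.65
position: [539.6, 328.9, 78.8]
ee_rot: [-0.675, 0.738, -0.0, 0.0]
contact_force: [-2.2, -0.1, 5.9]
gripper_width: 12.1
grasp_force: 59.0
```

Call:
carry_out(
  motion=[
    [0,0,0,0,0,0.7,-1],
    [0,0,0,0,0,1,-1],
    [0,0,0,0,0,1,-1],
  ],
)

```text
clock: 36.02
position: [539.6, 328.9, 78.8]
ee_rot: [-0.675, 0.738, -0.0, 0.0]
contact_force: [-4.1, -1.3, 9.7]
gripper_width: 11.6
grasp_force: 59.5
```

Contact at TCP z 78.8, exactly as predicted for the flange on the lug. Relax upward, open, and rise.

Call:
carry_out(
  motion=[
    [0,0,0,0,0,-1.8,-1],
    [0,0,0,0,0,-1.8,-0.6],
    [0,0,0,0,0,-1.8,0],
    [0,0,0,0,0,-1.8,0.5],
    [0,0,0,0,0,-1.8,1],
  ],
)

```text
clock: 36.65
position: [539.5, 328.8, 78.1]
ee_rot: [-0.675, 0.738, 0.0, -0.0]
contact_force: [0.5, 0.0, -0.1]
gripper_width: 70.8
grasp_force: 0.0
```

Call:
carry_out(
  motion=[
    [0,0,0,0,0,0,1],
    [0,0,0,0,0,-15,1],
    [0,0,0,0,0,-50,1],
    [0,0,0,0,0,-100,1],
    [0,0,0,0,0,-130,1],
  ],
)

```text
clock: 37.28
position: [540.5, 329.4, 212.9]
ee_rot: [-0.675, 0.738, -0.0, 0.003]
contact_force: [0.1, -0.5, 0.1]
gripper_width: 85.2
grasp_force: 0.0
```

```bash
cat > f9.py <<'E'
from fit import *
get_image("scene");get_image("scene");W=get_image("wrist");S=get_image("scene");D=get_image("side");p,r=pose();print(p,read_state()["contact_force"])
im=cv2.cvtColor(W["color"],cv2.COLOR_BGR2GRAY);cv2.imwrite("pics/w9.png",W["color"])
print("pin top/flange pred",proj(W,[[539.6,328.9,118],[539.6,328.9,92]]).round(1).tolist())
u,v=proj(W,[539.6,328.9,105])[0].round().astype(int);print(u,v);print(im[v-18:v+20:2,u-20:u+21:2])
cw=(W,gradim(W["color"],1),1)
print("tray w",best([cw],rect(-45,45,-55,55,76),(596,275,-.118),16,.06))
print("square w",best([cw],rect(-78,78,-78,78,60),(594,275,-.118),10,.04))
c2=[(S,gradim(S["color"],.8),1),(D,gradim(D["color"],.8),1)]
for c in ([c2[0]],[c2[1]],c2): print("lifter",best(c,rect(35,123,-30,30,2.5),(457,20,-.32),12,.06))
E
python3 f9.py
```

```text
[539.06230421 328.6377165  208.44027331] [-0.54147786 -0.28144845 -0.88213352]
pin top/flange pred [[258.8, 186.6], [258.7, 178.3]]
259 182
[[211 224 216 219 210 204 207 202 180 174 180 177 183 148 143 158 220 221
  221  46  72]
 [213 227 215 220 217 217 218 218 225 219 225 218 226 221 217 223 223 219
  223  50  72]
 [215 229 216 218 217 213 219 226 235 167 133 202 234 222 214 217 223 218
  221  48  68]
 [218 228 217 217 216 214 227 118 166 182 186 175 162 177 216 221 221 220
  224  49  71]
 [216 230 216 220 217 214 134 192 197 156 137 177 187 177 176 222 221 219
  226  53  77]
 [216 230 217 219 218 184 192 174  73  85  93 101 111 197 176 224 222 219
  227  58  74]
 [215 225 213 217 216 146 195  60  90  91  98 102 100 151 187 227 223 218
  230  63  71]
 [222 215 215 223 219 156 198  73  84  86  96 103 109 104 189 187 222 220
  232  66  70]
 [225 217 217 220 217 195 163  65 153 182 184 173  92 103 190 228 221 218
  233  65  69]
 [224 215 213 219 218 207 159 147 192 193 191 186 194  94 191 222 221 216
  236  71  67]
 [227 212 218 222 213 217 127 193 191 187 188 190 189 186 223 221 223 
[... 338 characters left out ...]
8 222 215 220 224 219
  193  70  71]
 [240 230 235 241 213 218 219 217 221 215 215 220 220 217 217 227 228 227
  182  69  68]
 [ 56  57  51  41 231 214 217 216 217 220 215 218 220 217 221  92 108 108
   71  74  73]
 [ 71  65  76  67 235 216 221 217 221 221 218 219 218 218 228  55  72  73
   75  71  72]
 [ 72  71  73  67 160 153 151 175 178 178 173 182 204 208 211  66  72  71
   71  73  80]]
tray w [ 6.19941e+02  2.88468e+02 -1.19000e-01  7.31500e+00]
square w [ 5.92555e+02  2.74557e+02 -1.14000e-01  1.28170e+01]
lifter [ 4.56434e+02  2.16720e+01 -3.29000e-01  7.53100e+00]
lifter [ 4.54455e+02  1.85400e+01 -2.90000e-01  7.41200e+00]
lifter [ 4.55539e+02  2.00970e+01 -3.08000e-01  1.49030e+01]
```

The pin stands upright where predicted: grip top (259,186), flange about (259,178). One last check of the tray, by differencing against the first pictures.

```bash
cat > fa.py <<'E'
from fit import *
cams={}
for n in("scene","side"):
    d=get_image(n); df=cv2.absdiff(d["color"],cv2.imread(f"pics/{n}0.png")); 
    q=proj(d,R.from_euler('z',-.118).apply([[x,y,70] for x in(-60,75) for y in(-75,75)])+[596,275,0]); x0,y0=q.min(0).astype(int)-4;x1,y1=q.max(0).astype(int)+4
    g=cv2.GaussianBlur(df.max(2),(0,0),.8)[y0:y1,x0:x1]; print(n,x0,y0); print(g[::3,::3])
    cams[n]=(d,gradim(df,.8),1)
for c in([cams["scene"]],[cams["side"]],list(cams.values())): print(best(c,rect(-45,45,-55,55,76),(598,275,-.118),14,.06))
E
python3 fa.py
```

```text
scene 301 179
[[11 11 11 12 11 12 12 12 12 12 12 10 41 13 14 12 12 12 12 13]
 [11 11 11 11 11 12 12 13 12 14 14  9 14 10 15 13 11 11 11 11]
 [10 12 13 13 13 14 13 11 12 11 10 11  8 14 13 12 11 11 11 11]
 [10 13 10 10 10  9  9  8  9 10  9 12 11 11 14 12 10 10 11 10]
 [ 9 13 10  8  7 10 14 13 16 18 16 18 16 10 15 14 11 10 11 10]
 [ 9 11 11  8 12  9 17 15 12 15 14 14 15 12 13 14 12 10 10 10]
 [ 8  9 13 12 16  7 14 15 13 15 15 14 16 15 12 16 13 11 10  9]
 [ 9  9 13 12  8  8 12 16 16 15 16 14 15 16 14 17 14 11 10 10]
 [10 10 11 13 11 18  9 15 15 13 16 16 13 16 14 11 14 13 11 10]
 [10 10 10 14 12 14  9 12 11 10  8  6  4  5  4 22 10 13 12 10]
 [11 10 10 12 12 10 25  7  4  5  8  8  9 11 12 12 15 15 14 10]
 [10 11 11 11 14 14  9 10 12 14 15 16 15 15 14 13 14 14 13 10]
 [10 10 11 11 13 12 15 16 14 14 14 15 15 15 15 14 13 13 12 11]
 [10 11 10 11 12 15 14 15 14 14 13 13 13 12 13 13 12 12 12 12]]
side 123 199
[[  4   3   3   3   3   3   3   3   3   4   3   3   3  35 112  49   3   2
    2   3   3   3   3   3   3   3   2]
 [  2   3   4   2   3   3   3   3   2   4   4   3   2   3   5   2   2   2
   
[... 1306 characters left out ...]
 2   2   5  69  60   3  73  77  34   2   1   1
    2   2   1   1   2   2   2   4   2]
 [  4   3   2   3   4   3   2   1   2   3  17   3  37  50  25   2   1   1
    1   1   2   2   2   2   4   3   3]
 [  3   2   3   4   3   3   3   3   2   2   4   1   2  24   4   1   1   1
    1   2   3   4   3   2   4   4   3]
 [  5   3   4   4   3   4   3   3   2   1   2   2   2   9   2   1   1   2
    3   3   3   2   2   4   6   4   3]
 [  4   3   3   2   3   2   3   3   3   2   2   3   2   1   1   2   2   3
    3   2   2   3   2   3   4   3   3]]
[ 6.09794e+02  2.72560e+02 -1.22000e-01  2.04000e+00]
[ 5.99433e+02  2.73423e+02 -1.22000e-01  7.66300e+00]
[ 5.99395e+02  2.73465e+02 -1.25000e-01  9.42500e+00]
```

The side difference image shows a sharp, level tray outline at (599.4, 273.5, yaw −0.122), inside the fences, with the pin in place. Handing in.

```bash
python3 -c "
from bench import *
print(job_done())"
```

```text
the job is handed in; nothing more can be done
None
```

The job is handed in, but `job_done()` returned no verdict: by my measurements the tray is inside the shaker fences, the lifter is flat on the bench, and the pin is seated through the eyelet.

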